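Find the high spot of a disc under the marking laser

ROBOT

A 6-joint arm with a two-finger parallel gripper is mounted at the origin on the work surface. World frame = base frame: x ahead of the robot, y to its left, z up, the work surface at z = 0. Lengths are in m, angles in rad, forces in N, time in s.
With the tool pointing down it reaches from about 0.325 to 0.775 m from the base axis. Payload 5.5 kg.
Tool frame: the origin (TCP) lies midway between the tips of the shut fingers; the grasp point (between the pads) lies 19 mm behind it (hold_point_z is the distance from the TCP to the grasp point, in m); x points along the fingers, y is the direction in which the jaws open and shut, and the axes are right-handed (so a half turn about x gives the same grasp; the last joint's range is limited). The gripper opens to 85 mm and grips with 20 to 120 N. Pads are 22 mm wide; open, the fingers measure 114 mm over their backs; the gripper's body (76 mm by 85 mm) begins 54 mm behind the grasp point. The pads swing forward as they close: fully open they stand 13 mm farther back than shut.
Start: joints at [-1.363, 0.091, 1.231, -0, 1.82, -0.057], TCP at [0.157, -0.579, 0.231] pointing down, gripper open.
Joint ranges: [-2.87, 2.87], [-0.86, 2.18], [0.17, 2.46], [-1.51, 4.65], [0.06, 2.69], [-2.65, 2.65]. Speed limits (rad/s): [2.57, 2.57, 3.01, 3.14, 3.14, 3.14].

INTERFACE

Orientations are given as a rotation vector (axis times angle).
In Python, from rig import * gives the robot as it stands.
- The arm moves only by the tool jog_arm, never from a script. Its argument "increments" is a list of rows, each a list of 6 numbers: the shift along the tool's x, y, z normalised to -1 to 1, where 1 is 0.5 m, then the turn, a rotation vector about the tool's x, y, z normalised to -1 to 1, where 1 is 45 degrees. A call has exactly 8 rows; each row shifts and turns the pose as measured when the row begins, along the tool's axes as they then stand; what a row does not reach is not made up. A row lasts 1/12 s, in which the tool goes at most 41.7 mm and 7.16 degrees, less where a joint would pass 70% of its speed; a pose out of reach is approached as far as the arm can. A call with a number of a shift or a turn outside -1 to 1 is refused whole. A call with a gripper value outside its range is refused whole. "jaw" is the opening in per cent of the stroke, from 0 (shut) to 100 (fully open), set as the call begins (left out, the last holds). The fingers move at their own pace and stop on an object; "force" is the grip in N (left out, the last holds). Time passes only in rows, so rows that do not move let the fingers close, or fill a call up. It gives the time, the measured TCP pose, the force and the opening at its end, in the units of the state.
- read_state(): the state, without advancing time (a new reading comes with each control period).
- read_camera(name): name is "scene" or "top"; returns a dict with "image" (400x640x3 uint8, red, green, blue), "depth" (400x640 float32, m along the optical axis (not along the pixel's ray), 0 where there is no reading), "fx", "fy", "cx", "cy" (pixels), "camera_from_world" (4x4, takes a point from world to camera coordinates). Camera axes: x right, y down, z forward; pixel columns grow to the right and rows downward; lengths in m; the calibration is good to about 2 mm. A picture is of the moment at which its call begins.
- finish_job(): hands the job in, once; it reports no verdict.
The state is a dict: "t": time; "joint_positions": joint angles; "qd": joint speeds; "joint_efforts": joint torques, N m; "position": TCP position; "tool_rot": TCP orientation; "contact_force": force on the tool from outside, world axes, zero at the start; "wrist_torque": the same for the moment, N m; "grip_width": finger opening in m.
Only numpy, scipy, OpenCV 4.12 (cv2) and the standard library are available. Lean on these libraries where they do the work, as an engineer would, in place of code of your own. Each camera call takes 0.05 s, during which the arm holds its last target.

TASK

Get the disc ready for marking: lift the keeper block off the sloping deck and set it in the grey tray, then slide the dial gauge up against its stop so that its plunger bears on the disc's rim. Crank the disc round to find its highest spot (there is also a lower bump), leave it with that spot under the plunger and the gauge still home, and let go. Do not disturb the other things on the bench.

Things in the scene. Friction and masses are not known exactly. Their poses are not given: they have to be found in the camera images.
- spindle (a point): Point on the spindle axis of the fixed marking station, 42 mm out from its aluminium deck (160 x 290 mm, sloping 35 degrees). Axes: x = up the slope, from gauge to disc; z = square out of the deck along the spindle, leaning 35 degrees from vertical towards the low end; y = across the deck, level. In this frame the deck is at z = -42 mm and runs from x = -210 to +80 mm.
- disc_mid (a point): Centre of the steel disc on the spindle, half-way through its 19 mm; axes as spindle (fixed). Plain radius 60 mm, with two smooth bumps on the rim about 140 degrees apart: the high spot, 6 mm proud, and a lower one, 3 mm. Clamped at a different, unknown angle to the crank each time; it turns with the crank without slipping.
- head_edge (a point): Middle of the front lower edge of the white laser head that hangs over the upper half of the disc: 90 mm wide (y), 85 mm high, it runs 170 mm level towards the upper end (x), z up; a column carries it there. A lens barrel 52 mm across, centred 45 mm behind the edge, hangs 22 mm lower. A vertical tool would hit the head: let the tool lean about as the spindle does.
- crank_mid (a point): Middle of the crank's black handle: a sleeve 18 mm in diameter and 60 mm long, parallel to the spindle, 45 mm from its axis; this point is 35 mm farther out from the deck than spindle. x points from the spindle axis to the handle, z along it. The sleeve spins freely on its pin, so it can be gripped and carried round without turning the hand.
- rotor (a joint): Angle of crank and disc about the spindle, rad, counter-clockwise positive looking at the deck from above; 0 when the handle is straight up the slope. No end stops. Stiff (about 0.2 N m, some 5 N at the handle), so it stays where it is left.
- carriage_grip (a point): Point on the gauge carriage's aluminium grip fin, 55 mm out from the deck, in the middle of its width. The fin is 14 mm thick along the slope (x), 30 mm wide across it (y), and stands from 15 to 75 mm out from the deck, 58 mm to the +y side of the dial's centre. Axes as spindle; moves with the carriage.
- carriage (a joint): How far the gauge carriage has slid up the slope, m: about 0 drawn back, 0.040 home against the stop. Needs some 8 to 15 N along the slope; stays where it is left.
- needle (a joint): Angle of the dial's black needle, rad, clockwise positive seen from above: 0 with the plunger free, 0.3 rad for each mm it is pushed in (up to 3.9 rad; plunger force 1 to 3 N). The plunger meets the rim on the disc's low side (-x of spindle), and with the carriage home it bears on it all the way round.
- dial (a point): Centre of the gauge's white dial face, 64 mm across the steel case, 46 mm out from the deck; axes as spindle. The needle reaches 24 mm from this point and points up the slope (x) at zero.
- keeper_mid (a point): Centre of the loose aluminium keeper block: 36 mm along the slope x 40 mm across it x 80 mm tall (its own x, y, z), 0.3 kg. It stands on the deck with 2 to 4 mm to spare between the carriage's ear and the fixed stop block, both 40 mm high, and keeps the gauge from sliding home. Its outer 40 mm are free all round.
- tray_in (a point): Centre of the inner floor (4 mm above the bench) of the fixed grey open tray, 170 mm (its x) x 130 mm (its y) outside, walls 30 mm high and 4 mm thick.
- bottle: White bottle standing on the bench, 60 mm in diameter, 160 mm high; origin at the centre of its underside. Leave it alone.
- jar: Glass jar with a steel cap standing on the bench, 64 mm in diameter, 75 mm high; origin at the centre of its underside. Leave it alone.
- driver: Screwdriver lying on the bench, origin under its middle, along its x. Leave it alone.
- case: Black box on the bench, 60 x 110 x 35 mm; origin at the centre of its underside. Leave it alone.
Mind the look-alikes: they are no part of the job. Of the things that look like the part that bears keeper_mid, the middle-sized one is meant.

How it is judged:
By the outcome, as a careful person would: the job done as asked, in the order asked, and still so for the second after the job is handed in, with the robot touching nothing.
It also fails if it takes over 72 s, if anything falls off the work surface, if the arm or the gripper's body presses on something with over 40 N, if the wrist force passes 120 N, or if a joint passes its speed limit or range.

## Working session

There is one attempt and no reset: what is moved stays moved. The work goes in short steps, Python scripts to look and compute and a tool call to move; the robot and the scene stay as the last step left them, time stands still between calls to the robot, and variables do not carry over. Pictures are saved under pics/ and viewed, and the job is handed in when it is done.

Besides the shell and the picture viewer there is one more tool, called after ">>>" as a command line: name --pt "numbers of a row" for each row, then --argument value for the rest. jog_arm: Moves the arm, as the interface text tells. Scaled input: -1 to 1 covers 0.5 m each way for a shift and 45 degrees each way for a turn. Its arguments: {"type":"object","properties":{"increments":{"type":"array","items":{"type":"array","items":{"type":"number"}}},"jaw":{"type":"number"},"force":{"type":"number"}},"required":["increments"]}

```bash
mkdir -p pics; ls; python3 - <<'E'
from rig import *
import cv2,numpy as np
s=read_state()
for k in s: print(k,np.round(s[k],4))
for n in("scene","top"):
    c=read_camera(n); cv2.imwrite(f"pics/{n}0.png",c["image"][:,:,::-1]); np.savez(f"{n}0.npz",**c)
    print(n,c["fx"],c["fy"],c["cx"],c["cy"]);print(np.round(c["camera_from_world"],4))
E
```

```text
pics
t 0.0
joint_positions [-1.3627  0.0919  1.2319 -0.      1.8198 -0.0567]
qd [-0.0008 -0.      0.0008 -0.001  -0.0003 -0.0018]
joint_efforts [ 1.10000e-03 -4.58723e+01 -4.18033e+01  0.00000e+00  1.13000e-02
 -0.00000e+00]
position [ 0.157  -0.5788  0.2301]
tool_rot [ 2.0807  0.2793 -2.0811]
contact_force [ 0.3757 -0.0086  0.5832]
wrist_torque [-0.0207 -0.0086 -0.0036]
grip_width 0.0855
scene 443.84990675680746 443.84990675680746 322.9785913887654 204.51641445886847
[[ 0.107   0.9943 -0.0024 -0.0258]
 [ 0.7922 -0.0867 -0.6041 -0.3592]
 [-0.6008  0.0627 -0.7969  1.6794]
 [ 0.      0.      0.      1.    ]]
top 506.75105342248503 506.75105342248503 322.9995542393177 196.13598697076077
[[-0.0127 -0.9998  0.0131 -0.0369]
 [-0.9991  0.0122 -0.0394  0.6259]
 [ 0.0392 -0.0135 -0.9991  1.6201]
 [ 0.      0.      0.      1.    ]]
```

View pics/scene0.png

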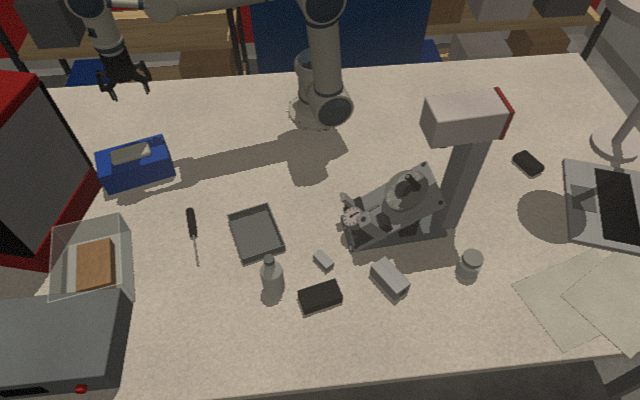

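View pics/top0.png

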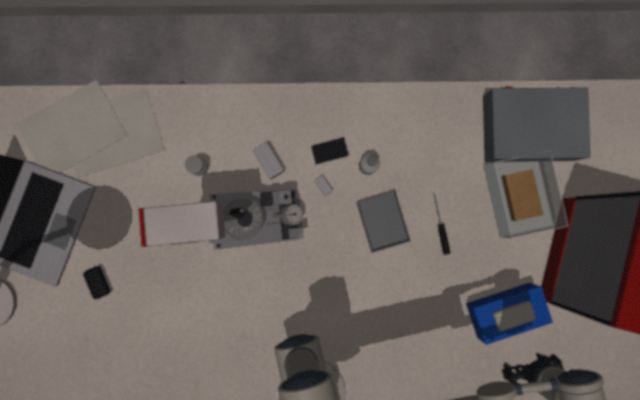

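```bash
python3 - <<'E'
from scipy.spatial.transform import Rotation as R
print(R.from_rotvec([2.0807,.2793,-2.0811]).as_matrix().round(3))
E
```

```text
[[-0.     0.262 -0.965]
 [ 0.002 -0.965 -0.262]
 [-1.    -0.002 -0.   ]]
```

```bash
python3 - <<'E'
import cv2,numpy as np
a=cv2.imread("pics/scene0.png")[140:270,310:480]; cv2.imwrite("pics/s_c.png",cv2.resize(a,None,fx=4.6,fy=4.6,interpolation=cv2.INTER_CUBIC))
a=cv2.imread("pics/top0.png")[130:260,195:345]; cv2.imwrite("pics/t_c.png",cv2.resize(a,None,fx=4.6,fy=4.6,interpolation=cv2.INTER_CUBIC))
E
```

```text
(no output)
```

View pics/s_c.png

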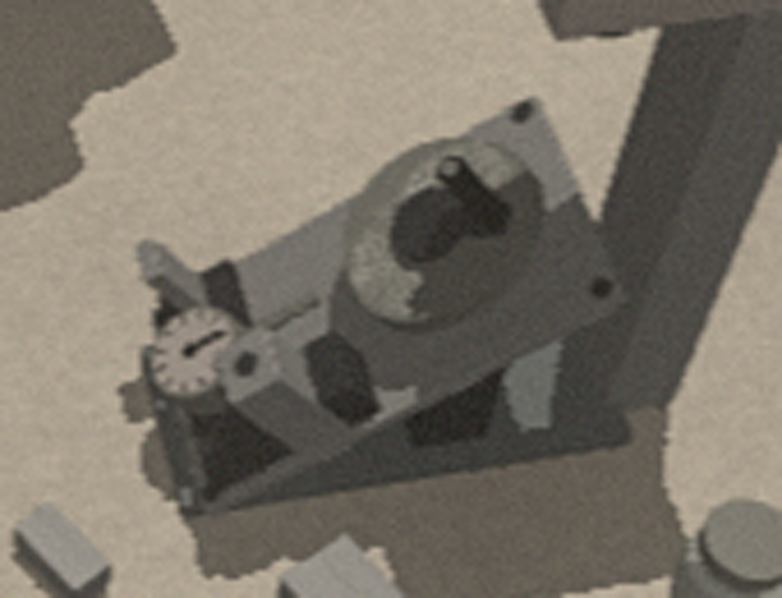

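View pics/t_c.png

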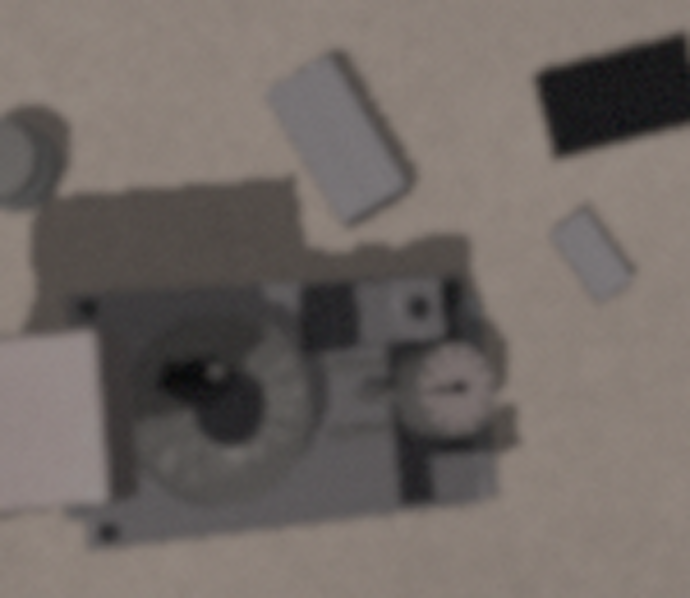

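```bash
cat > h.py <<'E'
import numpy as np,cv2
from scipy.spatial.transform import Rotation as R
from scipy.optimize import least_squares
def L(n):
    d=np.load(n+".npz"); return {k:d[k] for k in d.files}
def cloud(c):
    h,w=c["depth"].shape; u,v=np.meshgrid(np.arange(w),np.arange(h)); z=c["depth"]
    P=np.stack([(u-c["cx"])/c["fx"]*z,(v-c["cy"])/c["fy"]*z,z],-1)
    T=np.linalg.inv(c["camera_from_world"]); W=P@T[:3,:3].T+T[:3,3]; W[z==0]=np.nan; return W
def proj(c,P):
    P=np.atleast_2d(P);T=c["camera_from_world"]; q=P@T[:3,:3].T+T[:3,3]
    return np.stack([q[:,0]/q[:,2]*c["fx"]+c["cx"],q[:,1]/q[:,2]*c["fy"]+c["cy"]],-1)
def Rst(yaw): # station axes; yaw = heading of level upslope dir
    h=np.array([np.cos(yaw),np.sin(yaw),0]);c,s=np.cos(np.radians(35)),np.sin(np.radians(35))
    x=h*c+np.array([0,0,s]);z=-h*s+np.array([0,0,c]);return np.stack([x,np.cross(z,x),z],1)
E
python3 - <<'E'
from h import *
c=L("scene0");W=cloud(c);t=L("top0");Wt=cloud(t)
print("bench z",np.nanmedian(W[220:230,130:180,2]),np.nanmedian(Wt[250:280,200:260,2]))
def pts(W,poly,off,sc=4.6):
    m=np.zeros(W.shape[:2],np.uint8);cv2.fillPoly(m,[(np.array(poly)/sc+off).round().astype(int)],1)
    p=W[m>0];return p[~np.isnan(p[:,0])]
for nm,W_,poly,off in [("s",W,[(255,275),(340,225),(340,290),(330,300),(265,320)],(310,140)),("s2",W,[(470,330),(555,240),(580,280),(480,330)],(310,140)),
 ("s3",W,[(500,120),(535,110),(570,190),(555,200)],(310,140)),
 ("t",Wt,[(110,505),(380,440),(390,480),(130,530)],(195,130))]:
    p=pts(W_,poly,off);m=p.mean(0);u,s,v=np.linalg.svd(p-m);n=v[2]*np.sign(v[2][2])
    print(nm,len(p),m.round(4),n.round(3),s[2]/len(p)**.5,"tilt",np.degrees(np.arccos(n[2])),"yaw",np.degrees(np.arctan2(-n[1],-n[0])))
for uv in [(427,163),(446,204)]: print(W[uv[1],uv[0]])
E
```

```text
bench z -0.0007740869268992867 -0.0006785315522691571
s 263 [0.5253 0.1237 0.0966] [-0.392 -0.601  0.697] 0.007187195695257096 tilt 45.841803719841536 yaw 56.8724749030742
s2 179 [0.6017 0.2405 0.1696] [ 0.009 -0.579  0.816] 0.001857064792712538 tilt 35.36236008527118 yaw 90.90884148309325
s3 128 [0.5147 0.2622 0.1895] [ 0.047 -0.568  0.822] 0.0018719686375328695 tilt 34.75374107617298 yaw 94.77904833748285
t 478 [0.5055 0.1689 0.1352] [-0.939 -0.305  0.158] 0.006357126888724206 tilt 80.90833926492236 yaw 17.993612292943407
[0.48429063 0.26880991 0.19546172]
[0.56918354 0.31924188 0.10851972]
```

```bash
cat >> h.py <<'E'
def draw(c,img,o,Rm,extra=[],sc=5,off=(0,0),size=None):
    im=cv2.resize(img[off[1]:off[1]+size[1],off[0]:off[0]+size[0]],None,fx=sc,fy=sc,interpolation=cv2.INTER_CUBIC)
    def line(P,col,closed=True):
        q=proj(c,np.array(P)@Rm.T+o); q=((q+.5-off)*sc).round().astype(int); cv2.polylines(im,[q],closed,col,1)
    for P,col in extra: line(P,col)
    return im
def rect(x0,x1,y0,y1,z): return [(x0,y0,z),(x1,y0,z),(x1,y1,z),(x0,y1,z)]
def circ(r,z,cx=0,cy=0):
    a=np.linspace(0,2*np.pi,60); return np.stack([cx+r*np.cos(a),cy+r*np.sin(a),0*a+z],1)
E
cat > fit.py <<'E'
from h import *
c=L("scene0");t=L("top0")
def res(p):
    o=p[:3];Rm=Rst(p[3]); f=lambda x,y:o+Rm@np.array([x,y,-.042])
    r=[]
    r+=list(proj(c,f(.08,.08))[0]-(426.7,161.1)); r+=list(proj(c,f(.08,-.08))[0]-(445.9,204.6))
    r+=list((proj(t,f(.08,.08))[0]-(214.6,248.5)))
    for m in ([.6017,.2405,.1696],[.5147,.2622,.1895]): r.append(((np.array(m)-o)@Rm[:,2]+.042)*500)
    return r
s=least_squares(res,[.55,.2,.2,1.6]);print(s.x,np.degrees(s.x[3]),np.round(s.fun,2))
np.save("st.npy",s.x)
o=s.x[:3];Rm=Rst(s.x[3])
G=(0,255,0);Rd=(0,0,255);B=(255,100,0)
ex=[(rect(-.21,.08,-.08,.08,-.042),G),(circ(.06,.0095),Rd),(circ(.06,-.0095),B)]
cv2.imwrite("pics/ov_s.png",draw(c,cv2.imread("pics/scene0.png"),o,Rm,ex,5,(325,140),(140,120)))
cv2.imwrite("pics/ov_t.png",draw(t,cv2.imread("pics/top0.png"),o,Rm,ex,5,(200,160),(140,110)))
E
python3 fit.py
```

```text
[0.56140265 0.1854896  0.18436428 1.64821225] 94.43560553311882 [-0.57 -0.68 -0.07  0.15 -0.4  -0.55  0.12  0.13]
```

View pics/ov_s.png

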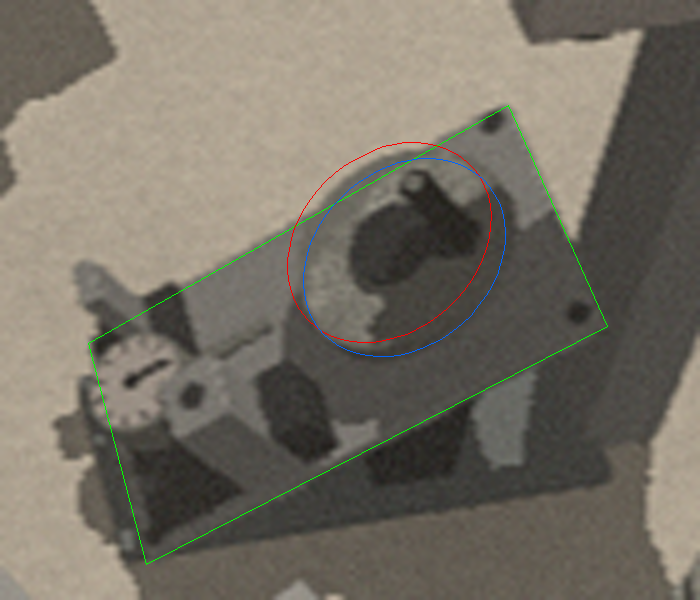

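View pics/ov_t.png

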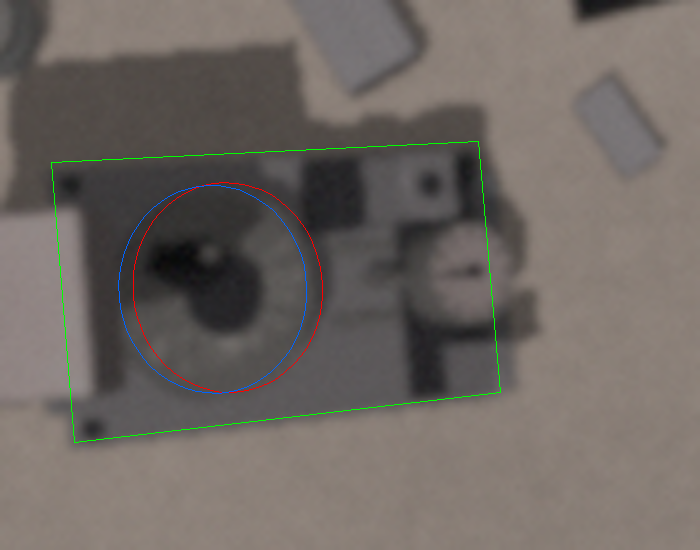

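```bash
cat > hm.py <<'E'
import sys
from h import *
p=np.load("st.npy");o=p[:3];Rm=Rst(p[3])
def hmap(suffix):
    for n in("scene","top"):
        W=cloud(L(n+suffix));img=cv2.imread(f"pics/{n}{suffix}.png")
        Q=(W-o)@Rm; z=Q[...,2]
        H=np.full((100,160),np.nan)
        ok=(~np.isnan(z))&(z>-.06)&(z<.2)&(Q[...,0]>-.24)&(Q[...,0]<.08)&(abs(Q[...,1])<.1)
        i=((Q[...,1][ok]+.1)*500).astype(int);j=((Q[...,0][ok]+.24)*500).astype(int)
        for a,b,zz in zip(i,j,z[ok]): 
            if not H[a,b]>zz: H[a,b]=zz
        im=np.nan_to_num((H+.06)/.14*255,nan=0).clip(0,255).astype(np.uint8)
        cm=cv2.applyColorMap(im,cv2.COLORMAP_JET);cm[np.isnan(H)]=0
        cm=cv2.resize(cm,None,fx=5,fy=5,interpolation=cv2.INTER_NEAREST)
        for k in range(0,17,2): cv2.putText(cm,str(-240+k*20),(k*50,12),0,.4,(255,255,255))
        for k in range(0,10): cv2.putText(cm,str(-100+k*20),(0,k*50+4),0,.4,(255,255,255))
        cv2.imwrite(f"pics/hm_{n}{suffix}.png",cm)
hmap(sys.argv[1])
E
python3 hm.py 0
```

```text
(no output)
```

View pics/hm_scene0.png

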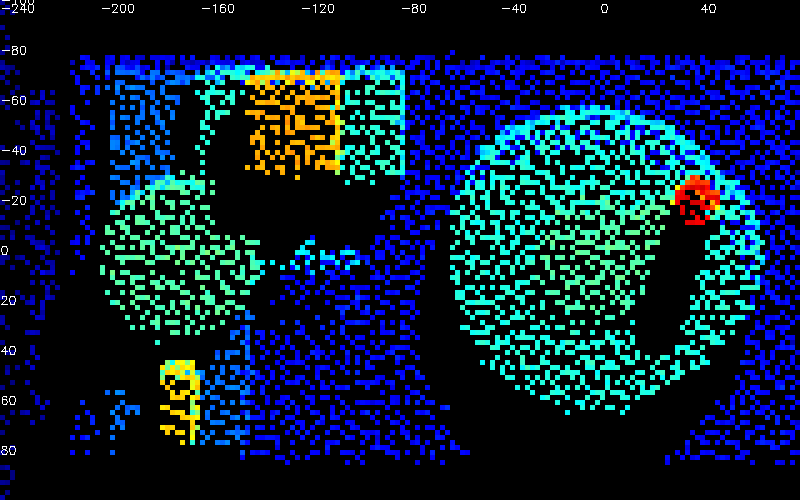

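View pics/hm_top0.png

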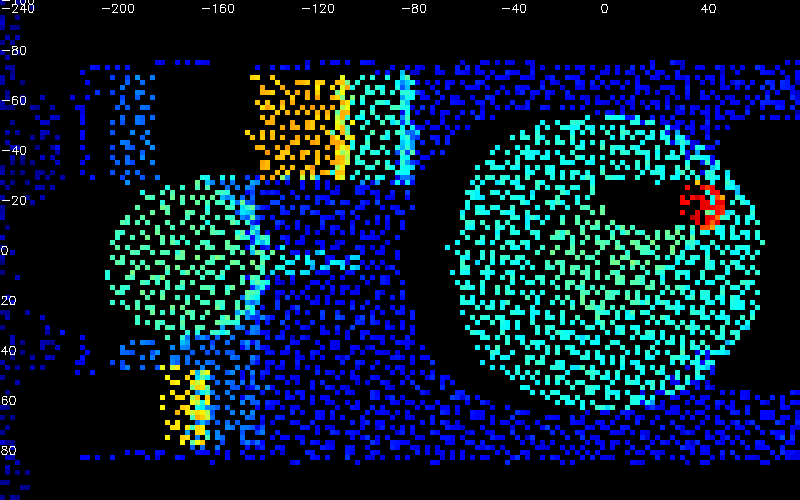

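```bash
cat > an.py <<'E'
import sys
from h import *
p=np.load("st.npy");o=p[:3];Rm=Rst(p[3])
sfx=sys.argv[1]
for n in("scene","top"):
    W=cloud(L(n+sfx));Q=(W-o)@Rm;Q=Q[~np.isnan(Q[...,0])]*1000
    x,y,z=Q.T
    def box(x0,x1,y0,y1,z0,z1): return Q[(x>x0)&(x<x1)&(y>y0)&(y<y1)&(z>z0)&(z<z1)]
    rep=lambda nm,b:print(n,nm,len(b),"x",np.percentile(b[:,0],[2,98]).round(1),"y",np.percentile(b[:,1],[2,98]).round(1),"z",np.percentile(b[:,2],[5,50,95]).round(1)) if len(b) else print(nm,0)
    rep("deck",box(-260,100,-120,120,-47,-37)); 
    rep("keeper",box(-160,-90,-90,-20,30,46)); rep("stop",box(-106,-70,-90,-20,-10,10)); rep("fin",box(-200,-110,35,95,20,45))
    rep("dial",box(-220,-110,-40,42,-2,12)); rep("handle",box(-80,80,-80,80,50,80))
    d=box(-80,80,-80,80,-12,2);rep("disc",d)
    def f(q): return np.hypot(d[:,0]-q[0],d[:,1]-q[1])
    # boundary radius profile
    c0=np.array([2.,4])
    for it in range(15):
        a=np.arctan2(d[:,1]-c0[1],d[:,0]-c0[0]);r=f(c0)
        bins=((np.degrees(a)+180)//15).astype(int)%24
        prof=np.array([np.percentile(r[bins==k],97) if (bins==k).sum()>5 else np.nan for k in range(24)])
        ang=np.radians(-180+15*np.arange(24)+7.5);ok=~np.isnan(prof)
        res=least_squares(lambda q:prof[ok]-q[2]-q[0]*np.cos(ang[ok])-q[1]*np.sin(ang[ok]),[0,0,60],loss="soft_l1",f_scale=.7)
        c0=c0+res.x[:2]
    print(n,"disc c",c0.round(2),"R",res.x[2].round(1));print(dict(zip(np.degrees(ang).round().astype(int),np.nan_to_num(prof).round(1))))
E
python3 an.py 0
```

```text
scene deck 2078 x [-258.3   77.2] y [-77.1  82.3] z [-45.5 -42.1 -38.6]
scene keeper 179 x [-138.9 -104.7] y [-70.4 -32.2] z [32.3 38.5 41.5]
scene stop 156 x [-105.5  -79.2] y [-71.7 -29.5] z [-7.5 -2.2  5. ]
scene fin 62 x [-174.4 -160.8] y [45.3 75.2] z [20.9 31.5 35.4]
scene dial 286 x [-196.7 -139.1] y [-27.7  31.2] z [-0.1  3.6  7. ]
scene handle 54 x [30.1 46.2] y [-27.4 -10.8] z [51.9 63.6 68.3]
scene disc 1053 x [-59.4  60.1] y [-54.7  57.8] z [-8.1 -3.5  0.5]
scene disc c [0.11 3.4 ] R 60.4
{np.int64(-172): np.float64(59.6), np.int64(-158): np.float64(89.4), np.int64(-142): np.float64(105.0), np.int64(-128): np.float64(62.2), np.int64(-112): np.float64(61.0), np.int64(-98): np.float64(60.1), np.int64(-82): np.float64(59.3), np.int64(-68): np.float64(58.9), np.int64(-53): np.float64(58.7), np.int64(-38): np.float64(59.1), np.int64(-22): np.float64(62.8), np.int64(-7): np.float64(64.2), np.int64(7): np.float64(63.7), np.int64(22): np.float64(62.7), np.int64(38): np.float64(59.7), np.int64(53): np.float64(57.8), np.int64(68): np.float64(56.8), np.int64(82): np.float64(61.1), n
[... 775 characters left out ...]
loat64(105.7), np.int64(-128): np.float64(61.6), np.int64(-112): np.float64(59.4), np.int64(-98): np.float64(57.3), np.int64(-82): np.float64(58.2), np.int64(-68): np.float64(58.3), np.int64(-53): np.float64(59.3), np.int64(-38): np.float64(59.7), np.int64(-22): np.float64(61.9), np.int64(-7): np.float64(62.8), np.int64(7): np.float64(60.0), np.int64(22): np.float64(63.2), np.int64(38): np.float64(60.4), np.int64(53): np.float64(59.3), np.int64(68): np.float64(59.2), np.int64(82): np.float64(58.5), np.int64(98): np.float64(58.7), np.int64(112): np.float64(59.8), np.int64(128): np.float64(59.6), np.int64(142): np.float64(61.9), np.int64(158): np.float64(60.0), np.int64(172): np.float64(59.4)}
```

```bash
python3 - <<'E'
from h import *
p=np.load("st.npy");Rm=Rst(p[3]);p[:3]+=Rm@[.001,.0037,0];np.save("st.npy",p);o=p[:3];print(o,Rm.round(3))
for n in("scene","top"):
    c=L(n+"0");T=np.linalg.inv(c["camera_from_world"]);print(n,"cam",T[:3,3].round(3))
    W=cloud(c).reshape(-1,3);W=W[~np.isnan(W[:,0])]
    b=W[(W[:,2]>.27)&(W[:,0]>.4)&(W[:,0]<.75)&(W[:,1]>.1)&(W[:,1]<.55)]
    print("head",len(b),np.percentile(b,[1,50,99],axis=0).round(3))
    for m in (c["depth"]>0,):pass
    tr=W[(W[:,0]>.4)&(W[:,0]<.75)&(W[:,1]>-.3)&(W[:,1]<-.08)&(W[:,2]>.015)&(W[:,2]<.045)]
    print("tray",len(tr),np.percentile(tr,[1,50,99],axis=0).round(3))
    if len(tr)>20: print(cv2.minAreaRect((tr[:,:2]*1000).astype(np.float32)))
E
```

```text
[0.55765038 0.18602015 0.18493786] [[-0.063 -0.997  0.044]
 [ 0.817 -0.077 -0.572]
 [ 0.574  0.     0.819]]
scene cam [ 1.296 -0.111  1.121]
head 5256 [[0.506 0.205 0.276]
 [0.583 0.306 0.441]
 [0.6   0.388 0.462]]
tray 482 [[ 0.447 -0.299  0.015]
 [ 0.606 -0.211  0.027]
 [ 0.75  -0.086  0.042]]
((616.102294921875, -208.2993927001953), (338.1110534667969, 143.34866333007812), 21.269073486328125)
top cam [ 0.561 -0.023  1.644]
head 3268 [[0.5   0.207 0.391]
 [0.548 0.294 0.459]
 [0.595 0.389 0.464]]
tray 295 [[ 0.445 -0.299  0.015]
 [ 0.568 -0.204  0.029]
 [ 0.749 -0.084  0.042]]
((601.5424194335938, -194.45480346679688), (313.82879638671875, 198.86952209472656), 5.321483135223389)
```

```bash
cat > goto.py <<'E'
from h import *
from rig import *
def cur():
    s=read_state();return s,np.array(s["position"]),R.from_rotvec(s["tool_rot"])
def plan(P,Rt):
    s,p,r=cur();d=r.inv().apply(np.array(P)-p);w=(r.inv()*R.from_matrix(Rt)).as_rotvec()
    return d,w
p_=np.load("st.npy");o=p_[:3];Rm=Rst(p_[3])
E
python3 - <<'E'
from h import *
t=L("top0");T=np.linalg.inv(t["camera_from_world"])
def ray(c,uv,z):
    T=np.linalg.inv(c["camera_from_world"]);d=T[:3,:3]@[(uv[0]-c["cx"])/c["fx"],(uv[1]-c["cy"])/c["fy"],1];return T[:3,3]+d*(z-T[2,3])/d[2]
P=np.array([ray(t,u,.03) for u in [(358,201),(394,190),(409,241),(372,251)]]);print(P.round(3),P.mean(0),np.linalg.norm(np.diff(P,axis=0),axis=1))
s=L("scene0");P=np.array([ray(s,u,.03) for u in [(228,211),(266,204),(285,243),(241,263)]]);print(P.round(3),P.mean(0),np.linalg.norm(np.diff(P,axis=0),axis=1))
from goto import *
q,p,r=cur()
Rt=np.stack([-Rm[:,2],-Rm[:,1],Rm[:,0]],1)
print(np.linalg.det(Rt))
Rt=np.stack([-Rm[:,2],Rm[:,1],-Rm[:,0]],1);print(np.linalg.det(Rt))
for sg in (1,-1):
    Rt=np.stack([-Rm[:,2],sg*Rm[:,1],np.cross(-Rm[:,2],sg*Rm[:,1])],1)
    for k in(.12,.08,0): 
        P=o+Rm@np.array([-.121,-.054,.0+.018-.0+k-.019+.0]);d,w=plan(P,Rt);print(sg,P.round(4),(d/.5).round(3),np.degrees(w).round(1))
E
```

```text
[[ 0.608 -0.156  0.03 ]
 [ 0.642 -0.272  0.03 ]
 [ 0.478 -0.316  0.03 ]
 [ 0.448 -0.198  0.03 ]] [ 0.54406037 -0.23551428  0.03      ] [0.120483   0.169173   0.12222815]
[[ 0.467 -0.316  0.03 ]
 [ 0.452 -0.2    0.03 ]
 [ 0.601 -0.149  0.03 ]
 [ 0.653 -0.276  0.03 ]] [ 0.5432133  -0.23515269  0.03      ] [0.11706739 0.1565708  0.13700091]
-0.9999999999999998
-0.9999999999999998
1 [0.6244 0.0233 0.213 ] [ 0.036 -0.918 -1.218] [ 97.2 -25.3 -30.6]
1 [0.6227 0.0462 0.1802] [ 0.102 -0.963 -1.226] [ 97.2 -25.3 -30.6]
1 [0.6191 0.0919 0.1147] [ 0.233 -1.053 -1.243] [ 97.2 -25.3 -30.6]
-1 [0.6244 0.0233 0.213 ] [ 0.036 -0.918 -1.218] [-76.6  29.1 -24.1]
-1 [0.6227 0.0462 0.1802] [ 0.102 -0.963 -1.226] [-76.6  29.1 -24.1]
-1 [0.6191 0.0919 0.1147] [ 0.233 -1.053 -1.243] [-76.6  29.1 -24.1]
```

```bash
cat >> goto.py <<'E'
from scipy.spatial.transform import Slerp
import math
RS=np.stack([-Rm[:,2],-Rm[:,1],-np.cross(Rm[:,2],-Rm[:,1])],1)  # leaning tool, jaw along -y_st
def rows(P,Rt,N=None,vmax=.038,wmax=7.0,calls=1):
    s,p,r=cur();P=np.array(P);Rt=R.from_matrix(Rt)
    w=(r.inv()*Rt).magnitude();D=np.linalg.norm(P-p)
    n=max(math.ceil(D/vmax),math.ceil(np.degrees(w)/wmax),1)
    if N: n=max(n,N)
    print("dist %.4f rot %.1f n %d"%(D,np.degrees(w),n),"t",round(s["t"],2),"tool d",r.inv().apply(P-p).round(4))
    sl=Slerp([0,1],R.concatenate([r,Rt]));out=[]
    for i in range(min(n,8*calls)):
        a=sl(i/n);b=sl((i+1)/n);d=a.inv().apply((P-p)/n)/.5;e=(a.inv()*b).as_rotvec()/(math.pi/4)
        out.append(list(np.round(np.r_[d,e],4)+0.))
    while len(out)%8: out.append([0]*6)
    for k in range(0,len(out),8): print("["+",".join("["+",".join("%g"%v for v in q)+"]" for q in out[k:k+8])+"]")
def st(x,y,z): return o+Rm@(np.array([x,y,z])/1000)
E
python3 - <<'E'
from goto import *
rows(st(-121,-54,140),RS,N=24,calls=2)
E
```

```text
dist 0.7535 rot 85.4 n 24 t 0.1 tool d [ 0.0009 -0.447  -0.6065]
[[0.0001,-0.0373,-0.0505,-0.071,0.0269,-0.0223],[0.0018,-0.0344,-0.0525,-0.071,0.0269,-0.0223],[0.0035,-0.0313,-0.0543,-0.071,0.0269,-0.0223],[0.0052,-0.0282,-0.0559,-0.071,0.0269,-0.0223],[0.0068,-0.0249,-0.0572,-0.071,0.0269,-0.0223],[0.0085,-0.0216,-0.0584,-0.071,0.0269,-0.0223],[0.0101,-0.0181,-0.0593,-0.071,0.0269,-0.0223],[0.0116,-0.0146,-0.0599,-0.071,0.0269,-0.0223]]
[[0.0131,-0.0111,-0.0604,-0.071,0.0269,-0.0223],[0.0146,-0.0074,-0.0606,-0.071,0.0269,-0.0223],[0.0159,-0.0038,-0.0606,-0.071,0.0269,-0.0223],[0.0173,-0.0001,-0.0604,-0.071,0.0269,-0.0223],[0.0185,0.0035,-0.0599,-0.071,0.0269,-0.0223],[0.0197,0.0072,-0.0592,-0.071,0.0269,-0.0223],[0.0207,0.0108,-0.0583,-0.071,0.0269,-0.0223],[0.0217,0.0144,-0.0571,-0.071,0.0269,-0.0223]]
```

>>> jog_arm --pt "0 -0.037 -0.0505 -0.071 0.027 -0.022" --pt "0.002 -0.034 -0.0525 -0.071 0.027 -0.022" --pt "0.003 -0.031 -0.054 -0.071 0.027 -0.022" --pt "0.005 -0.028 -0.056 -0.071 0.027 -0.022" --pt "0.007 -0.025 -0.057 -0.071 0.027 -0.022" --pt "0.008 -0.022 -0.058 -0.071 0.027 -0.022" --pt "0.01 -0.018 -0.059 -0.071 0.027 -0.022" --pt "0.012 -0.015 -0.06 -0.071 0.027 -0.022" --jaw 80

```text
t: 0.77
position: [0.3131, -0.3757, 0.2256]
tool_rot: [2.003, 0.872, -1.697]
contact_force: [0.9, -0.3, 0.4]
grip_width: 0.0681
```

```bash
python3 - <<'E'
from goto import *
print(np.round(cur()[0]["joint_positions"],3))
rows(st(-121,-54,140),RS,N=16,calls=2)
E
```

```text
[-1.069 -0.094  1.442  0.189  1.941 -0.165]
dist 0.4973 rot 56.1 n 16 t 0.77 tool d [ 0.1045 -0.0785 -0.4798]
[[0.0131,-0.0098,-0.06,-0.0702,0.0259,-0.0216],[0.0144,-0.0063,-0.0601,-0.0702,0.0259,-0.0216],[0.0157,-0.0027,-0.0601,-0.0702,0.0259,-0.0216],[0.017,0.0009,-0.0598,-0.0702,0.0259,-0.0216],[0.0181,0.0045,-0.0593,-0.0702,0.0259,-0.0216],[0.0192,0.0081,-0.0586,-0.0702,0.0259,-0.0216],[0.0202,0.0116,-0.0576,-0.0702,0.0259,-0.0216],[0.0212,0.0151,-0.0565,-0.0702,0.0259,-0.0216]]
[[0.022,0.0185,-0.0551,-0.0702,0.0259,-0.0216],[0.0228,0.0219,-0.0535,-0.0702,0.0259,-0.0216],[0.0235,0.0252,-0.0518,-0.0702,0.0259,-0.0216],[0.024,0.0284,-0.0498,-0.0702,0.0259,-0.0216],[0.0245,0.0315,-0.0476,-0.0702,0.0259,-0.0216],[0.0249,0.0345,-0.0453,-0.0702,0.0259,-0.0216],[0.0252,0.0374,-0.0428,-0.0702,0.0259,-0.0216],[0.0254,0.0401,-0.0402,-0.0702,0.0259,-0.0216]]
```

>>> jog_arm --pt "0.013 -0.01 -0.06 -0.07 0.026 -0.0216" --pt "0.0144 -0.006 -0.06 -0.07 0.026 -0.0216" --pt "0.0157 -0.003 -0.06 -0.07 0.026 -0.0216" --pt "0.017 0.001 -0.06 -0.07 0.026 -0.0216" --pt "0.018 0.0045 -0.059 -0.07 0.026 -0.0216" --pt "0.019 0.008 -0.0586 -0.07 0.026 -0.0216" --pt "0.02 0.0116 -0.0576 -0.07 0.026 -0.0216" --pt "0.021 0.015 -0.0565 -0.07 0.026 -0.0216"

```text
t: 1.43
position: [0.4722, -0.1695, 0.2266]
tool_rot: [1.816, 1.358, -1.255]
contact_force: [-0.5, -0.6, 0.5]
grip_width: 0.0682
```

>>> jog_arm --pt "0.022 0.0185 -0.055 -0.07 0.026 -0.0216" --pt "0.023 0.022 -0.0535 -0.07 0.026 -0.0216" --pt "0.0235 0.025 -0.052 -0.07 0.026 -0.0216" --pt "0.024 0.028 -0.05 -0.07 0.026 -0.0216" --pt "0.0245 0.0315 -0.0476 -0.07 0.026 -0.0216" --pt "0.025 0.0345 -0.045 -0.07 0.026 -0.0216" --pt "0.025 0.037 -0.043 -0.07 0.026 -0.0216" --pt "0.025 0.04 -0.04 -0.07 0.026 -0.0216"

```text
t: 2.1
position: [0.6273, 0.0395, 0.2288]
tool_rot: [1.547, 1.735, -0.779]
contact_force: [-1.3, -0.9, 1.0]
grip_width: 0.0684
```

```bash
cat > snap.py <<'E'
import sys
from goto import *
def snap(sfx,names=("scene","top")):
    for n in names:
        c=read_camera(n);cv2.imwrite(f"pics/{n}{sfx}.png",c["image"][:,:,::-1]);np.savez(f"{n}{sfx}.npz",**c)
def crop(n,sfx,x0,y0,w,h,sc,out):
    a=cv2.imread(f"pics/{n}{sfx}.png")[y0:y0+h,x0:x0+w];cv2.imwrite(f"pics/{out}.png",cv2.resize(a,None,fx=sc,fy=sc,interpolation=cv2.INTER_CUBIC))
E
python3 - <<'E'
from snap import *
s=cur()[0];print(np.round(s["joint_positions"],3),s["contact_force"])
snap("1",("scene",));crop("scene","1",270,40,200,230,3,"s1c")
P,q,r=cur();print("st frame tcp mm",((q-o)@Rm*1000).round(1))
rows(st(-121,-54,-2),RS,N=8)
E
```

```text
[-0.294  0.277  1.144  0.621  1.93  -0.249] [-1.2976539  -0.87905758  1.04175639]
st frame tcp mm [-96.1 -60.5 119. ]
dist 0.1237 rot 3.0 n 8 t 2.15 tool d [ 0.1204 -0.0047  0.0281]
[[0.0301,-0.0012,0.007,0.0062,-0.0045,0.0036],[0.0301,-0.0012,0.0069,0.0062,-0.0045,0.0036],[0.0301,-0.0013,0.0068,0.0062,-0.0045,0.0036],[0.0302,-0.0013,0.0067,0.0062,-0.0045,0.0036],[0.0302,-0.0014,0.0066,0.0062,-0.0045,0.0036],[0.0302,-0.0015,0.0065,0.0062,-0.0045,0.0036],[0.0302,-0.0015,0.0064,0.0062,-0.0045,0.0036],[0.0302,-0.0016,0.0063,0.0062,-0.0045,0.0036]]
```

View pics/s1c.png

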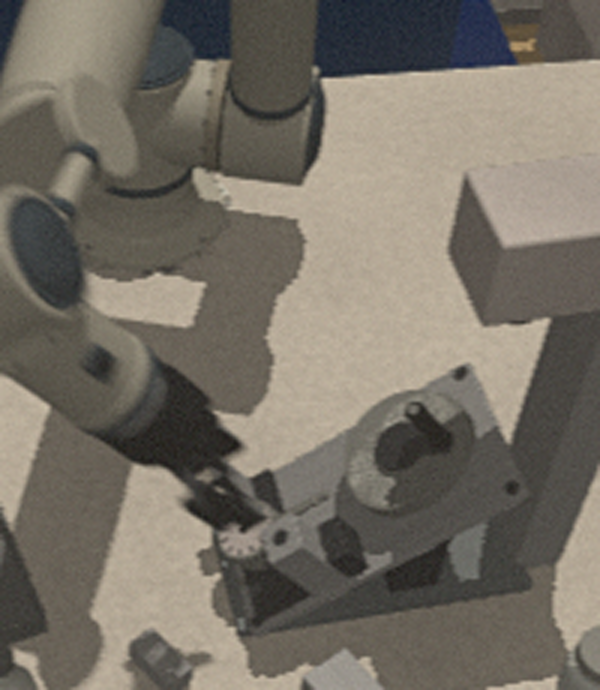

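>>> jog_arm --pt "0 -0.003 0.018 0.016 -0.012 0.01" --pt "0 -0.003 0.018 0.016 -0.012 0.01" --pt "0 -0.003 0.018 0.016 -0.012 0.01" --pt "0.03 0 0 0 0 0" --pt "0.03 0 0 0 0 0" --pt "0.03 0 0 0 0 0" --pt "0.03 0 0 0 0 0" --pt "0.0 0 0 0 0 0"

```text
t: 2.82
position: [0.6217, 0.0476, 0.1539]
tool_rot: [1.577, 1.682, -0.836]
contact_force: [-1.6, 0.4, -0.9]
grip_width: 0.0683
```

```bash
python3 - <<'E'
from snap import *
P,q,r=cur();print("st frame tcp mm",((q-o)@Rm*1000).round(1))
snap("2");crop("scene","2",320,140,120,120,5,"s2c");crop("top","2",230,150,100,100,5,"t2c")
rows(st(-121,-54,0),RS,N=8)
E
```

```text
st frame tcp mm [-134.9  -53.1   56.6]
dist 0.0609 rot 1.1 n 8 t 2.92 tool d [ 0.0593 -0.0008 -0.0136]
[[0.0148,-0.0002,-0.0034,-0.0023,0.0015,-0.0012],[0.0148,-0.0002,-0.0034,-0.0023,0.0015,-0.0012],[0.0148,-0.0002,-0.0034,-0.0023,0.0015,-0.0012],[0.0148,-0.0001,-0.0033,-0.0023,0.0015,-0.0012],[0.0148,-0.0001,-0.0033,-0.0023,0.0015,-0.0012],[0.0148,-0.0001,-0.0033,-0.0023,0.0015,-0.0012],[0.0149,-0.0001,-0.0033,-0.0023,0.0015,-0.0012],[0.0149,-0.0001,-0.0033,-0.0023,0.0015,-0.0012]]
```

View pics/s2c.png

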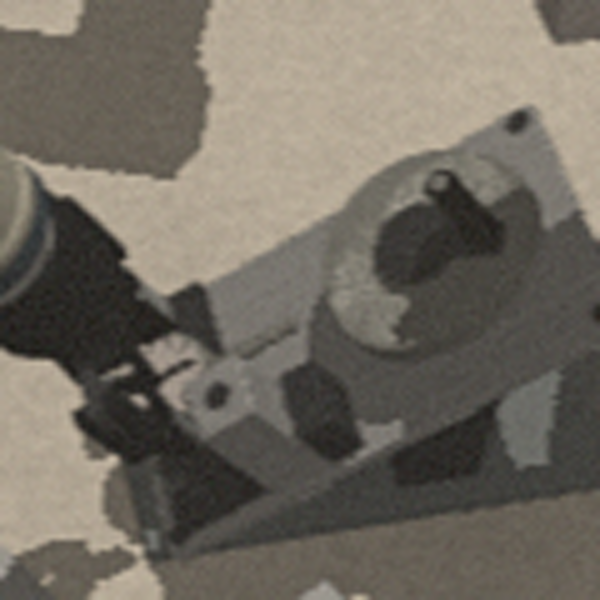

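View pics/t2c.png

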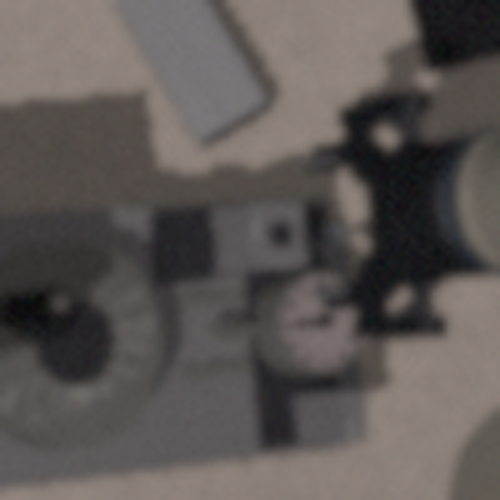

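>>> jog_arm --pt "0 0 -0.014 -0.01 0.006 -0.005" --pt "0 -0.001 -0.012 -0.008 0.006 -0.005" --pt "0.02 0 0 0 0 0" --pt "0.02 0 0 0 0 0" --pt "0.02 0 0 0 0 0" --pt "0.02 0 0 0 0 0" --pt "0.02 0 0 0 0 0" --pt "0 0 0 0 0 0"

```text
t: 3.58
position: [0.6206, 0.0863, 0.1243]
tool_rot: [1.571, 1.687, -0.814]
contact_force: [0.3, -0.4, -0.5]
grip_width: 0.0682
```

```bash
python3 - <<'E'
from snap import *
P,q,r=cur();print("st frame tcp mm",((q-o)@Rm*1000).round(1))
snap("3");crop("scene","3",320,140,120,120,5,"s3c");crop("top","3",230,150,100,100,5,"t3c")
rows(st(-121,-54,0),RS,N=3)
E
```

```text
st frame tcp mm [-120.2  -55.    10.2]
dist 0.0123 rot 0.5 n 3 t 3.68 tool d [ 0.0121 -0.0017  0.001 ]
[[0.0081,-0.0011,0.0007,0.0009,0.0013,-0.0037],[0.0081,-0.0011,0.0007,0.0009,0.0013,-0.0037],[0.0081,-0.0011,0.0007,0.0009,0.0013,-0.0037],[0,0,0,0,0,0],[0,0,0,0,0,0],[0,0,0,0,0,0],[0,0,0,0,0,0],[0,0,0,0,0,0]]
```

View pics/s3c.png

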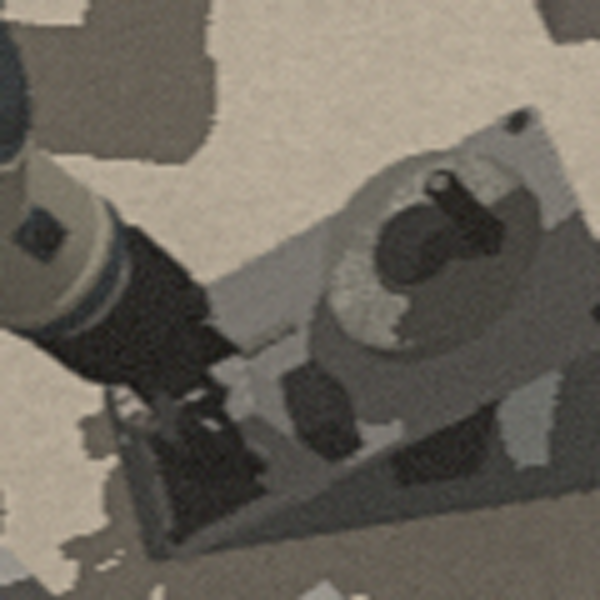

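View pics/t3c.png

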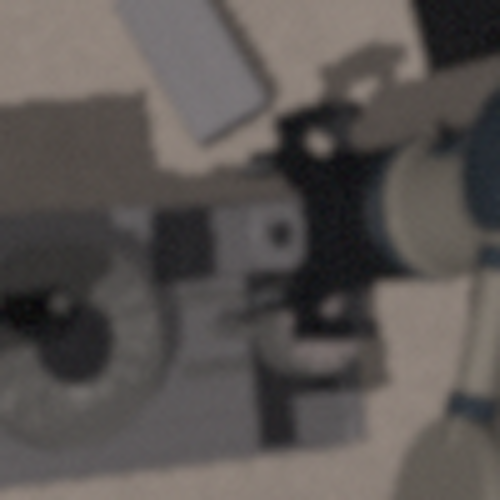

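>>> jog_arm --pt "0.01 -0.001 0 0 0 -0.005" --pt "0.01 -0.001 0 0 0 -0.005" --pt "0.002 0 0 0 0 0" --pt "0 0 0 0 0 0" --pt "0 0 0 0 0 0" --pt "0 0 0 0 0 0" --pt "0 0 0 0 0 0" --pt "0 0 0 0 0 0"

```text
t: 4.35
position: [0.6207, 0.0913, 0.1178]
tool_rot: [1.566, 1.69, -0.815]
contact_force: [-0.0, -0.2, -0.1]
grip_width: 0.0681
```

>>> jog_arm --pt "0 0 0 0 0 0" --pt "0 0 0 0 0 0" --pt "0 0 0 0 0 0" --pt "0 0 0 0 0 0" --pt "0 0 0 0 0 0" --pt "0 0 0 0 0 0" --pt "0 0 0 0 0 0" --pt "0 0 0 0 0 0" --jaw 0 --force 50

```text
t: 5.02
position: [0.6209, 0.091, 0.1184]
tool_rot: [1.567, 1.69, -0.815]
contact_force: [0.2, 0.4, -0.7]
grip_width: 0.0394
```

```bash
python3 - <<'E'
from snap import *
P,q,r=cur();print("st frame tcp mm",((q-o)@Rm*1000).round(1),P["grip_width"])
# waypoint: out 120 along z
rows(st(-121,-54,120),RS,N=4)
E
```

```text
st frame tcp mm [-119.8  -55.7    2.6] 0.03943303753706998
dist 0.1174 rot 0.4 n 4 t 5.02 tool d [-0.1174 -0.0013  0.0017]
[[-0.0587,-0.0006,0.0008,0.001,0.0013,-0.0011],[-0.0587,-0.0007,0.0008,0.001,0.0013,-0.0011],[-0.0587,-0.0007,0.0007,0.001,0.0013,-0.0011],[-0.0587,-0.0008,0.0007,0.001,0.0013,-0.0011],[0,0,0,0,0,0],[0,0,0,0,0,0],[0,0,0,0,0,0],[0,0,0,0,0,0]]
```

>>> jog_arm --pt "-0.015 0 0 0 0 0" --pt "-0.025 0 0 0 0 0" --pt "-0.03 0 0 0 0 0" --pt "-0.03 0 0 0 0 0" --pt "-0.03 0 0 0 0 0" --pt "-0.03 0 0 0 0 0" --pt "-0.03 0 0 0 0 0" --pt "-0.02 0 0 0 0 0"

```text
t: 5.68
position: [0.6236, 0.0264, 0.2075]
tool_rot: [1.563, 1.695, -0.823]
contact_force: [0.8, -0.1, -1.9]
grip_width: 0.0392
```

```bash
python3 - <<'E'
from snap import *
P,q,r=cur();print("st frame tcp mm",((q-o)@Rm*1000).round(1),P["grip_width"],q,np.round(P["joint_positions"],3))
snap("4",("scene",));crop("scene","4",240,100,200,170,4,"s4c")
a=np.radians(15)
# tool down, jaw along radial outward of tray
for az in (15,-75,-25):
    y=np.array([np.cos(np.radians(az)),np.sin(np.radians(az)),0]);x=np.array([0,0,-1.]);RD=np.stack([x,y,np.cross(x,y)],1)
    print(az);rows([.544,-.235,.2],RD,calls=2)
E
```

```text
st frame tcp mm [-121.6  -53.4  112.7] 0.039223462055478026 [0.62355889 0.026405   0.20754144] [-0.307  0.256  1.196  0.587  1.889 -0.253]
15
dist 0.2726 rot 36.1 n 8 t 5.73 tool d [-0.1362 -0.1001  0.2139]
[[-0.0341,-0.025,0.0535,-0.0284,-0.0959,-0.0087],[-0.0298,-0.0265,0.0553,-0.0284,-0.0959,-0.0087],[-0.0254,-0.0279,0.0568,-0.0284,-0.0959,-0.0087],[-0.0209,-0.0293,0.0579,-0.0284,-0.0959,-0.0087],[-0.0163,-0.0308,0.0586,-0.0284,-0.0959,-0.0087],[-0.0116,-0.0322,0.0589,-0.0284,-0.0959,-0.0087],[-0.007,-0.0336,0.0589,-0.0284,-0.0959,-0.0087],[-0.0023,-0.0349,0.0585,-0.0284,-0.0959,-0.0087]]
-75
dist 0.2726 rot 85.5 n 13 t 5.73 tool d [-0.1362 -0.1001  0.2139]
[[-0.021,-0.0154,0.0329,0.1314,-0.0492,0.041],[-0.0201,-0.0112,0.0351,0.1314,-0.0492,0.041],[-0.019,-0.0069,0.0368,0.1314,-0.0492,0.041],[-0.0177,-0.0024,0.038,0.1314,-0.0492,0.041],[-0.0162,0.0021,0.0386,0.1314,-0.0492,0.041],[-0.0146,0.0066,0.0388,0.1314,-0.0492,0.041],[-0.0128,0.011,0.0384,0.1314,-0.0492,0.041],[-0.0109,0.0153,0.0375,0.1314,-0.0492,0.041]]
[[-0.0089,0.0194,0.0361,0.1314,-0.0492,0.041],[-0.0069,0.0233,0.0342,0.1314,-0.0492,0.041],[-0.0048,0.0269,0.0318,0.1314,-0.0492,0.041],[-0.0027,0.0302,0.029,0.1314,-0.0492,0.041],[-0.0006,0.033,0.0258,0.1314,-0.0492,0.041],[0,0,0,0,0,0],[0,0,0,0,0,0],[0,0,0,0,0,0]]
-25
dist 0.2726 rot 45.2 n 8 t 5.73 tool d [-0.1362 -0.1001  0.2139]
[[-0.0341,-0.025,0.0535,0.0793,-0.094,0.0248],[-0.0304,-0.021,0.0573,0.0793,-0.094,0.0248],[-0.0264,-0.0167,0.0606,0.0793,-0.094,0.0248],[-0.0221,-0.0124,0.0633,0.0793,-0.094,0.0248],[-0.0176,-0.008,0.0654,0.0793,-0.094,0.0248],[-0.0128,-0.0036,0.0668,0.0793,-0.094,0.0248],[-0.0079,0.0008,0.0677,0.0793,-0.094,0.0248],[-0.0028,0.0051,0.0679,0.0793,-0.094,0.0248]]
```

View pics/s4c.png

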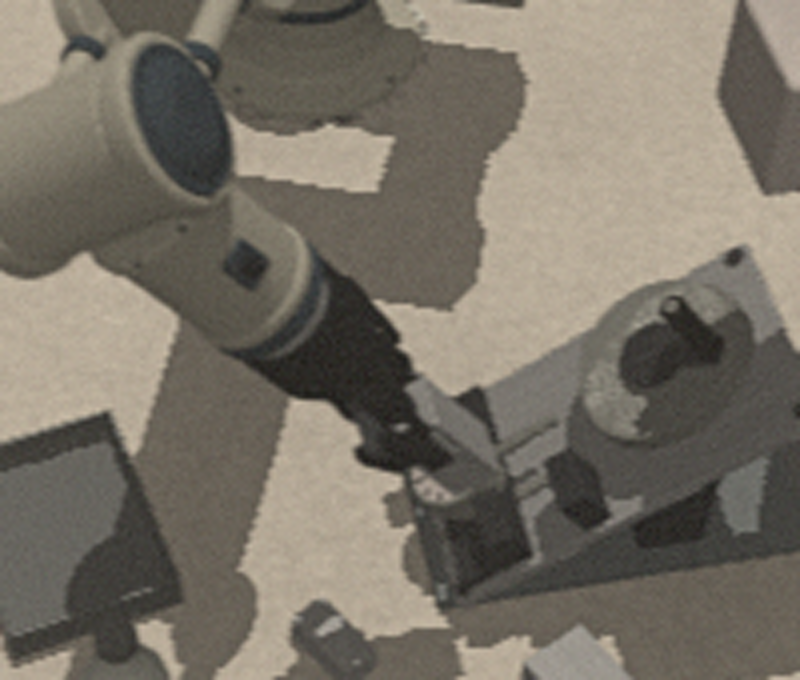

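>>> jog_arm --pt "-0.034 -0.025 0.0535 -0.028 -0.096 -0.009" --pt "-0.03 -0.0265 0.055 -0.028 -0.096 -0.009" --pt "-0.0254 -0.028 0.057 -0.028 -0.096 -0.009" --pt "-0.021 -0.029 0.058 -0.028 -0.096 -0.009" --pt "-0.016 -0.031 0.0586 -0.028 -0.096 -0.009" --pt "-0.0116 -0.032 0.059 -0.028 -0.096 -0.009" --pt "-0.007 -0.0336 0.059 -0.028 -0.096 -0.009" --pt "-0.002 -0.035 0.0585 -0.028 -0.096 -0.009"

```text
t: 6.4
position: [0.5422, -0.2453, 0.2017]
tool_rot: [0.989, 1.312, -1.022]
contact_force: [0.4, -0.6, -3.0]
grip_width: 0.0397
```

```bash
cat >> goto.py <<'E'
def RDn(az):
    y=np.array([np.cos(np.radians(az)),np.sin(np.radians(az)),0]);x=np.array([0,0,-1.]);return np.stack([x,y,np.cross(x,y)],1)
E
python3 - <<'E'
from goto import *
rows([.544,-.235,.2],RDn(15))
rows([.544,-.235,.056],RDn(15),N=6)
E
```

```text
dist 0.0106 rot 1.4 n 1 t 6.4 tool d [ 0.0015  0.0045 -0.0095]
[[0.003,0.009,-0.019,0.0116,0.0281,0.0105],[0,0,0,0,0,0],[0,0,0,0,0,0],[0,0,0,0,0,0],[0,0,0,0,0,0],[0,0,0,0,0,0],[0,0,0,0,0,0],[0,0,0,0,0,0]]
dist 0.1461 rot 1.4 n 6 t 6.4 tool d [ 0.1454  0.0057 -0.0126]
[[0.0485,0.0019,-0.0042,0.0019,0.0047,0.0017],[0.0485,0.0018,-0.004,0.0019,0.0047,0.0017],[0.0485,0.0017,-0.0039,0.0019,0.0047,0.0017],[0.0485,0.0017,-0.0037,0.0019,0.0047,0.0017],[0.0485,0.0016,-0.0035,0.0019,0.0047,0.0017],[0.0486,0.0015,-0.0033,0.0019,0.0047,0.0017],[0,0,0,0,0,0],[0,0,0,0,0,0]]
```

>>> jog_arm --pt "0.02 0.009 -0.019 0.011 0.028 0.01" --pt "0.04 0 0 0 0 0" --pt "0.045 0 0 0 0 0" --pt "0.045 0 0 0 0 0" --pt "0.045 0 0 0 0 0" --pt "0.045 0 0 0 0 0" --pt "0.03 0 0 0 0 0" --pt "0 0 0 0 0 0"

```text
t: 7.07
position: [0.5415, -0.2383, 0.0624]
tool_rot: [1.02, 1.316, -1.017]
contact_force: [-0.6, 0.6, -3.5]
grip_width: 0.0396
```

```bash
python3 - <<'E'
from goto import *
rows([.544,-.235,.0488],RDn(15),N=4)
E
```

```text
dist 0.0142 rot 0.4 n 4 t 7.07 tool d [ 0.0136  0.0032 -0.0026]
[[0.0068,0.0016,-0.0013,-0.0021,0.0005,-0.001],[0.0068,0.0016,-0.0013,-0.0021,0.0005,-0.001],[0.0068,0.0016,-0.0013,-0.0021,0.0005,-0.001],[0.0068,0.0016,-0.0013,-0.0021,0.0005,-0.001],[0,0,0,0,0,0],[0,0,0,0,0,0],[0,0,0,0,0,0],[0,0,0,0,0,0]]
```

>>> jog_arm --pt "0.006 0 0 0 0 0" --pt "0.006 0 0 0 0 0" --pt "0.005 0 0 0 0 0" --pt "0.004 0 0 0 0 0" --pt "0.003 0 0 0 0 0" --pt "0 0 0 0 0 0" --pt "0 0 0 0 0 0" --pt "0 0 0 0 0 0"

```text
t: 7.73
position: [0.5436, -0.2384, 0.0542]
tool_rot: [1.022, 1.311, -1.014]
contact_force: [-0.0, 0.6, -2.6]
grip_width: 0.0396
```

>>> jog_arm --pt "0.006 0 0 0 0 0" --pt "0.004 0 0 0 0 0" --pt "0.003 0 0 0 0 0" --pt "0.002 0 0 0 0 0" --pt "0 0 0 0 0 0" --pt "0 0 0 0 0 0" --pt "0 0 0 0 0 0" --pt "0 0 0 0 0 0"

```text
t: 8.4
position: [0.5445, -0.2389, 0.0484]
tool_rot: [1.022, 1.308, -1.014]
contact_force: [-0.4, 0.0, 0.6]
grip_width: 0.039
```

>>> jog_arm --pt "0 0 0 0 0 0" --pt "0 0 0 0 0 0" --pt "0 0 0 0 0 0" --pt "0 0 0 0 0 0" --pt "0 0 0 0 0 0" --pt "0 0 0 0 0 0" --pt "0 0 0 0 0 0" --pt "-0.02 0 0 0 0 0" --jaw 80

```text
t: 9.07
position: [0.5441, -0.2387, 0.0574]
tool_rot: [1.022, 1.309, -1.014]
contact_force: [-0.8, 0.2, -0.7]
grip_width: 0.0681
```

>>> jog_arm --pt "-0.03 0 0 0 0 0" --pt "-0.05 0 0 0 0 0" --pt "-0.05 0 0 0 0 0" --pt "-0.05 0 0 0 0 0" --pt "-0.05 0 0 0 0 0" --pt "-0.05 0 0 0 0 0" --pt "-0.05 0 0 0 0 0" --pt "0 0 0 0 0 0" --jaw 0

```text
t: 9.73
position: [0.541, -0.2377, 0.2357]
tool_rot: [1.022, 1.308, -1.014]
contact_force: [0.9, 0.9, 1.1]
grip_width: 0.0001
```

```bash
python3 - <<'E'
from snap import *
snap("5");crop("scene","5",180,120,280,160,2.8,"s5c");crop("top","5",220,130,200,140,4,"t5c")
rows(st(-205,58,90),RS,calls=2)
E
python3 an.py 5 | grep -v "{"
```

```text
dist 0.2204 rot 36.5 n 6 t 9.83 tool d [ 0.0895  0.0272 -0.1995]
[[0.0298,0.0091,-0.0665,0.0369,0.1295,0.0102],[0.0365,0.0069,-0.0634,0.0369,0.1295,0.0102],[0.0428,0.0048,-0.0595,0.0369,0.1295,0.0102],[0.0487,0.0028,-0.055,0.0369,0.1295,0.0102],[0.054,0.0009,-0.0498,0.0369,0.1295,0.0102],[0.0588,-0.001,-0.044,0.0369,0.1295,0.0102],[0,0,0,0,0,0],[0,0,0,0,0,0]]
scene deck 2282 x [-257.7   75.7] y [-80.   77.8] z [-45.7 -42.  -38.5]
keeper 0
scene stop 126 x [-101.8  -79.7] y [-75.2 -32.9] z [-8.2 -2.5  0.9]
scene fin 62 x [-175.8 -162. ] y [39.7 70.2] z [20.4 31.4 35.4]
scene dial 324 x [-197.5 -140.5] y [-34.7  26.9] z [-1.   3.2  7. ]
scene handle 53 x [29.6 45.4] y [-32.5 -13.7] z [53.1 63.  68.2]
scene disc 1044 x [-57.2  59.1] y [-57.8  54. ] z [-8.1 -3.5  0.6]
scene disc c [-1.36 -0.7 ] R 60.3
top deck 1690 x [-257.8   74.7] y [-78.3  80.6] z [-46.4 -42.6 -38.2]
keeper 0
top stop 107 x [-100.3  -76.4] y [-72.6 -33. ] z [-9.  -3.5  1.8]
top fin 62 x [-173.1 -157.6] y [43.7 73.2] z [21.3 30.1 36.2]
top dial 284 x [-194.3 -137. ] y [-35.2  28.4] z [-1.2  2.6  8.2]
top handle 42 x [31.7 47.5] y [-29. -14.] z [51.1 62.  67.5]
top disc 1098 x [-77.2  58.5] y [-55.4  55.2] z [-9.3 -4.2  0.8]
top disc c [0.44 0.2 ] R 60.0
```

View pics/s5c.png

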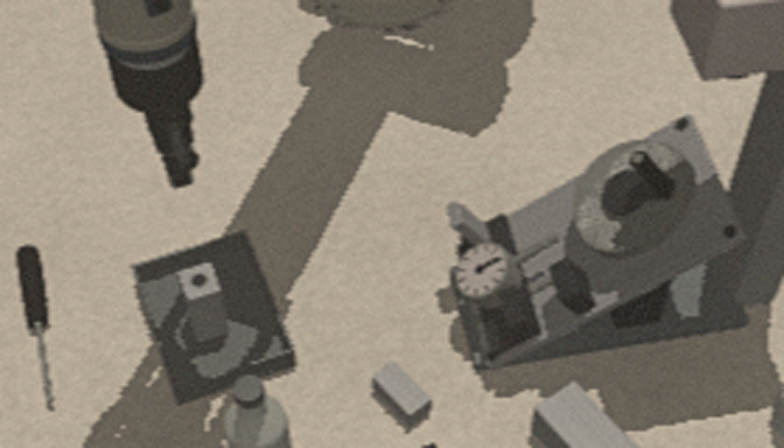

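View pics/t5c.png

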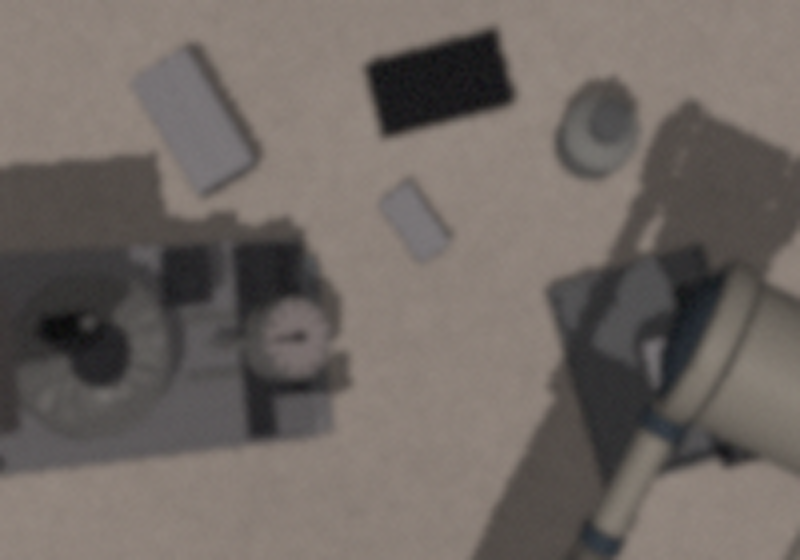

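>>> jog_arm --pt "0.03 0.009 -0.066 0.037 0.13 0.01" --pt "0.036 0.007 -0.063 0.037 0.13 0.01" --pt "0.043 0.005 -0.06 0.037 0.13 0.01" --pt "0.049 0.003 -0.055 0.037 0.13 0.01" --pt "0.054 0 -0.05 0.037 0.13 0.01" --pt "0.059 0 -0.044 0.037 0.13 0.01" --pt "0 0 0 0 0 0" --pt "0 0 0 0 0 0"

```text
t: 10.5
position: [0.5121, -0.0266, 0.1314]
tool_rot: [1.6, 1.725, -0.817]
contact_force: [0.3, 1.0, 0.0]
grip_width: -0.0
```

```bash
python3 - <<'E'
from goto import *
P,q,r=cur();print("st frame tcp mm",((q-o)@Rm*1000).round(1),np.round(P["joint_positions"],3))
rows(st(-205,58,5),RS,N=6)
E
```

```text
st frame tcp mm [-201.5   61.8   75.7] [-0.469  0.068  1.555  0.56   1.853 -0.462]
dist 0.0709 rot 2.4 n 6 t 10.5 tool d [0.0705 0.0045 0.006 ]
[[0.0235,0.0015,0.002,-0.0043,-0.0076,0.0018],[0.0235,0.0015,0.0019,-0.0043,-0.0076,0.0018],[0.0235,0.0014,0.0017,-0.0043,-0.0076,0.0018],[0.0235,0.0014,0.0016,-0.0043,-0.0076,0.0018],[0.0235,0.0014,0.0015,-0.0043,-0.0076,0.0018],[0.0236,0.0013,0.0013,-0.0043,-0.0076,0.0018],[0,0,0,0,0,0],[0,0,0,0,0,0]]
```

>>> jog_arm --pt "0.024 0.0015 0.002 -0.004 -0.008 0.002" --pt "0.024 0.0015 0.002 -0.004 -0.008 0.002" --pt "0.024 0.0015 0.002 -0.004 -0.008 0.002" --pt "0.024 0.0015 0.0015 -0.004 -0.008 0.002" --pt "0.024 0.0015 0.0015 -0.004 -0.008 0.002" --pt "0.02 0.001 0.001 -0.004 -0.008 0.002" --pt "0 0 0 0 0 0" --pt "0 0 0 0 0 0"

```text
t: 11.17
position: [0.5152, 0.0091, 0.0679]
tool_rot: [1.556, 1.678, -0.822]
contact_force: [0.4, 0.1, 0.6]
grip_width: 0.0001
```

```bash
python3 - <<'E'
from snap import *
P,q,r=cur();print("st frame tcp mm",((q-o)@Rm*1000).round(1))
snap("6");crop("scene","6",320,140,120,120,5,"s6c");crop("top","6",230,150,100,100,5,"t6c")
rows(st(-190,58,5),RS,N=3)
E
```

```text
st frame tcp mm [-208.9   56.     3.4]
dist 0.0191 rot 1.2 n 3 t 11.27 tool d [-0.0015 -0.002  -0.019 ]
[[-0.001,-0.0014,-0.0126,0.0021,0.0082,-0.0023],[-0.0009,-0.0014,-0.0126,0.0021,0.0082,-0.0023],[-0.0008,-0.0014,-0.0127,0.0021,0.0082,-0.0023],[0,0,0,0,0,0],[0,0,0,0,0,0],[0,0,0,0,0,0],[0,0,0,0,0,0],[0,0,0,0,0,0]]
```

View pics/s6c.png

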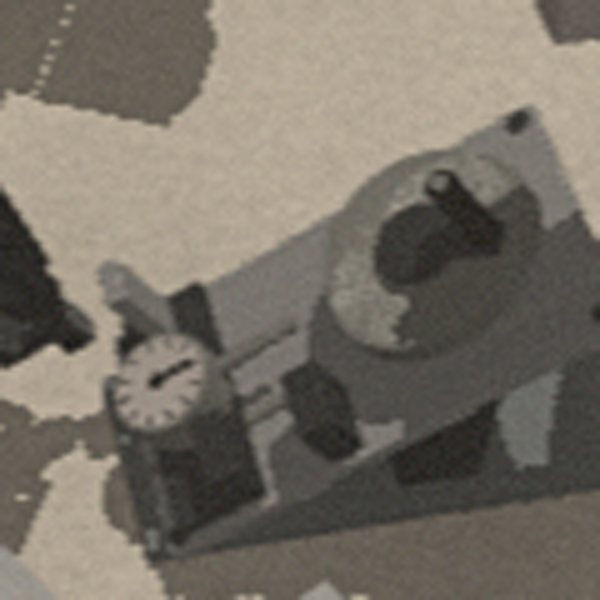

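View pics/t6c.png

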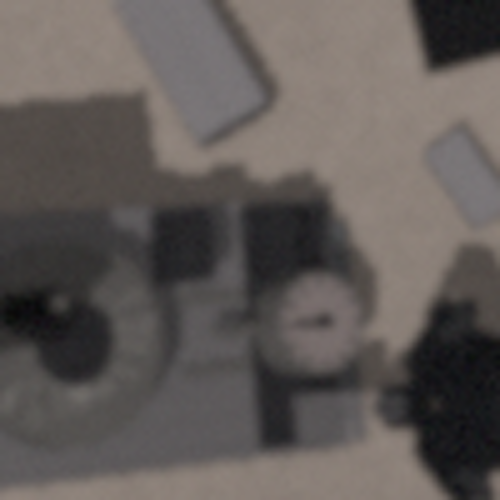

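>>> jog_arm --pt "0 -0.001 -0.012 0.002 0.008 -0.002" --pt "0 -0.001 -0.014 0.002 0.008 -0.002" --pt "0 0 -0.014 0.002 0.008 -0.002" --pt "0 0 -0.014 0 0 0" --pt "0 0 -0.014 0 0 0" --pt "0 0 -0.014 0 0 0" --pt "0 0 -0.014 0 0 0" --pt "0 0 -0.014 0 0 0"

```text
t: 11.93
position: [0.5117, 0.0473, 0.0975]
tool_rot: [1.568, 1.676, -0.838]
contact_force: [0.7, -7.0, -6.3]
grip_width: 0.0
```

```bash
python3 - <<'E'
from goto import *
P,q,r=cur();print("st frame tcp mm",((q-o)@Rm*1000).round(1),"F st",(Rm.T@P["contact_force"]).round(1))
rows(st(-145,58,5),RS,N=4)
E
```

```text
st frame tcp mm [-160.5   56.5    5.7] F st [-9.4 -0.2 -1.1]
dist 0.0156 rot 1.3 n 4 t 11.93 tool d [ 0.0004 -0.0017 -0.0155]
[[0.0002,-0.0008,-0.0078,-0.0038,0.006,-0.0014],[0.0002,-0.0008,-0.0078,-0.0038,0.006,-0.0014],[0.0003,-0.0008,-0.0078,-0.0038,0.006,-0.0014],[0.0003,-0.0008,-0.0078,-0.0038,0.006,-0.0014],[0,0,0,0,0,0],[0,0,0,0,0,0],[0,0,0,0,0,0],[0,0,0,0,0,0]]
```

Sliding at about 9 N. Continue in small rows toward the stop.

>>> jog_arm --pt "0 0 -0.008 0 0.004 0" --pt "0 0 -0.008 0 0.004 0" --pt "0 0 -0.008 0 0.004 0" --pt "0 0 -0.008 0 0 0" --pt "0 0 -0.006 0 0 0" --pt "0 0 -0.006 0 0 0" --pt "0 0 -0.006 0 0 0" --pt "0 0 -0.006 0 0 0"

```text
t: 12.6
position: [0.5108, 0.057, 0.1049]
tool_rot: [1.566, 1.652, -0.871]
contact_force: [2.0, -12.4, -8.1]
grip_width: -0.0002
```

```bash
python3 - <<'E'
from goto import *
P,q,r=cur();print("st frame tcp mm",((q-o)@Rm*1000).round(1),"F st",(Rm.T@P["contact_force"]).round(1))
E
```

```text
st frame tcp mm [-148.3   56.6    6.1] F st [-14.9  -1.    0.6]
```

>>> jog_arm --pt "0 0 -0.01 0 0 0" --pt "0 0 -0.01 0 0 0" --pt "0 0 -0.01 0 0 0" --pt "0 0 -0.01 0 0 0" --pt "0 0 -0.01 0 0 0" --pt "0 0 -0.01 0 0 0" --pt "0 0 -0.01 0 0 0" --pt "0 0 -0.01 0 0 0"

```text
t: 13.27
position: [0.5106, 0.055, 0.1046]
tool_rot: [1.547, 1.582, -0.959]
contact_force: [1.2, -20.0, -8.4]
grip_width: 0.0
```

```bash
python3 - <<'E'
from snap import *
P,q,r=cur();print("st frame tcp mm",((q-o)@Rm*1000).round(1),"F st",(Rm.T@P["contact_force"]).round(1))
snap("7");crop("scene","7",320,140,120,120,5,"s7c");crop("top","7",230,150,100,100,5,"t7c")
E
python3 an.py 7 | grep -v "{"
```

```text
st frame tcp mm [-150.1   57.1    7. ] F st [-21.2   0.4   4.6]
scene deck 2292 x [-257.8   75.4] y [-80.3  78.3] z [-45.8 -42.  -38.5]
keeper 0
scene stop 143 x [-105.6  -80.3] y [-76.2 -31.3] z [-6.3 -2.   1.4]
scene fin 83 x [-154.8 -123.1] y [41.5 71.1] z [20.9 31.3 37. ]
scene dial 277 x [-158.  -110.9] y [-30.4  30.6] z [-0.5  3.9  7.1]
scene handle 51 x [29.5 45.5] y [-32.1 -15.3] z [53.4 63.9 67.5]
scene disc 1040 x [-58.4  58.7] y [-57.1  53.9] z [-8.4 -3.6  0.5]
scene disc c [-2.1  -0.46] R 60.5
top deck 1485 x [-256.8   75. ] y [-78.3  79.9] z [-46.4 -42.7 -38.4]
keeper 0
top stop 127 x [-105.5  -76.5] y [-72.3 -31.7] z [-7.7 -3.5  2.2]
top fin 79 x [-144.2 -119.3] y [44.7 72.8] z [21.6 31.1 42. ]
top dial 238 x [-156.5 -110.7] y [-30.9  28.9] z [-1.2  2.9  7.7]
top handle 42 x [32.4 48.4] y [-28.7 -13.9] z [52.6 63.2 68.5]
top disc 1100 x [-76.2  58.4] y [-54.3  55. ] z [-9.6 -4.2  0.7]
top disc c [0.59 0.28] R 60.2
```

View pics/s7c.png

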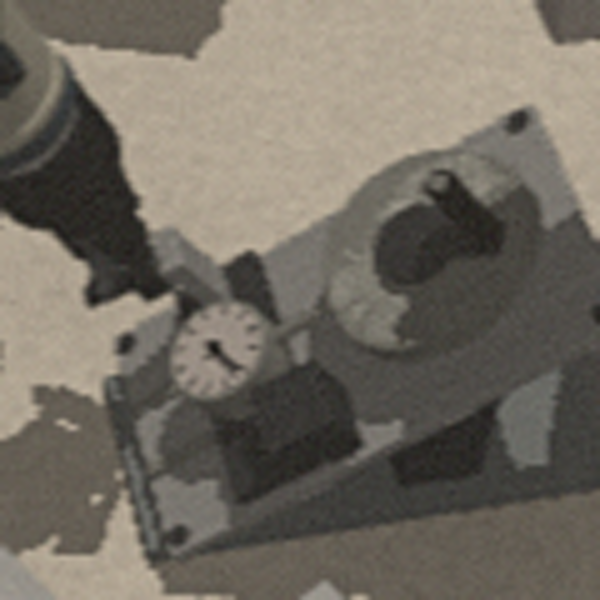

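View pics/t7c.png

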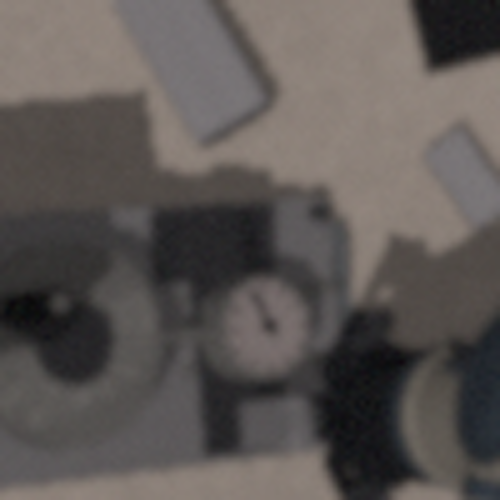

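```bash
python3 - <<'E'
from snap import *
for n in("scene","top"):
  for sfx in("5","7"):
    c=L(n+sfx);Q=(cloud(c)-o)@Rm*1000;Q=Q[~np.isnan(Q[...,0])];x,y,z=Q.T
    m=(y>46)&(y<70)&(z>27)&(z<38)&(x>-180)&(x<-110);print(n,sfx,"fin top",m.sum(),np.percentile(x[m],[0,5,50,95,100]).round(1))
    m=(abs(y)<12)&(z>-1)&(z<9)&(x>-215)&(x<-70);print(" dial",np.percentile(x[m],[1,50,99]).round(1))
    m=(y>-66)&(y<-40)&(z>-8)&(z<4)&(x>-215)&(x<-60);print(" ear/stop hist",np.histogram(x[m],np.arange(-210,-60,6))[0])
crop("scene","7",350,190,60,60,10,"s7d")
E
```

```text
scene 5 fin top 37 [-175.8 -175.6 -168.7 -162.4 -162. ]
 dial [-199.6 -167.9 -138.6]
 ear/stop hist [ 0  0  0  0  0  0  0  1 13 17 14 10  0  0  0  0  0  0 15 17 15 18  0  0]
scene 7 fin top 39 [-142.1 -139.1 -130.8 -123.5 -122.9]
 dial [-160.4 -128.4  -99.7]
 ear/stop hist [ 0  0  0  0  0  0  0  0  0  0  0  0  0  0  4 15 14 16 19 15 18 15  0  0]
top 5 fin top 34 [-173.2 -173.  -166.7 -160.  -157.3]
 dial [-196.9 -165.8 -136.3]
 ear/stop hist [ 0  0  0  0  0  0  0  0  8  9 15 15  2  0  0  0  0  0  9 15 14 18  2  0]
top 7 fin top 47 [-140.8 -137.8 -128.  -119.5 -118.7]
 dial [-159.2 -124.2  -95.8]
 ear/stop hist [ 0  0  0  0  0  0  0  0  0  0  0  0  0  0  0 12 19 14 14 15 13 13  6  0]
```

View pics/s7d.png

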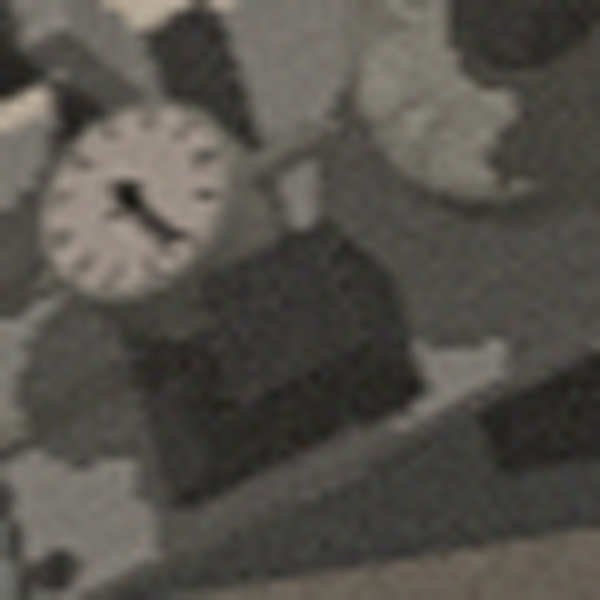

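```bash
python3 - <<'E'
from snap import *
P,q,r=cur();print(r.inv().apply(Rm[:,0]*-.010),r.inv().apply(Rm[:,2]*.03), (R.from_matrix(RS).inv()*r).as_rotvec(True).round(1))
E
```

```text
[0.00121618 0.00073851 0.00989826] [-0.02977594  0.00055895  0.0036168 ] [ 4.3 -7.   0.8]
```

>>> jog_arm --pt "0.002 0 0.016 0 0 0" --pt "0.001 0 0.012 0 0 0" --pt "-0.04 0 0.005 0 0 0" --pt "-0.06 0.001 0.007 0 0 0" --pt "-0.06 0.001 0.007 0 0 0" --pt "-0.06 0.001 0.007 0 0 0" --pt "-0.05 0 0.005 0 0 0" --pt "0 0 0 0 0 0"

```text
t: 14.03
position: [0.5135, -0.034, 0.2129]
tool_rot: [1.548, 1.594, -0.953]
contact_force: [0.5, -0.6, 0.4]
grip_width: 0.0
```

```bash
python3 - <<'E'
from snap import *
P,q,r=cur();print("st frame tcp mm",((q-o)@Rm*1000).round(1),"F st",(Rm.T@P["contact_force"]).round(1))
snap("8",("scene",));crop("scene","8",350,180,60,60,10,"s8d")
rows(st(38.8,-22.5,115),RS,N=8)
E
```

```text
st frame tcp mm [-160.9   61.   146.8] F st [-0.3 -0.5  0.7]
dist 0.2188 rot 7.6 n 8 t 14.08 tool d [ 0.0077  0.0687 -0.2076]
[[0.0019,0.0172,-0.0519,-0.0116,0.0177,-0.0011],[0.0026,0.0176,-0.0517,-0.0116,0.0177,-0.0011],[0.0033,0.0181,-0.0515,-0.0116,0.0177,-0.0011],[0.004,0.0186,-0.0513,-0.0116,0.0177,-0.0011],[0.0047,0.0191,-0.0511,-0.0116,0.0177,-0.0011],[0.0054,0.0195,-0.0508,-0.0116,0.0177,-0.0011],[0.0061,0.02,-0.0506,-0.0116,0.0177,-0.0011],[0.0068,0.0205,-0.0503,-0.0116,0.0177,-0.0011]]
```

View pics/s8d.png

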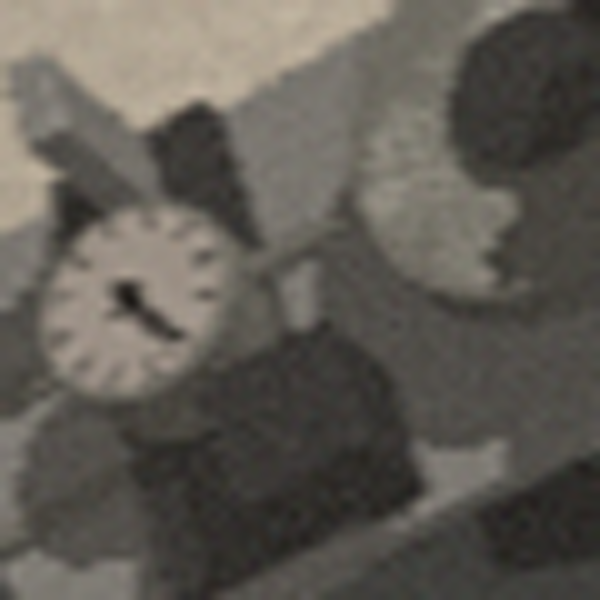

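>>> jog_arm --pt "0.002 0.017 -0.052 -0.012 0.018 -0.001" --pt "0.0026 0.0176 -0.052 -0.012 0.018 -0.001" --pt "0.0033 0.018 -0.0515 -0.012 0.018 -0.001" --pt "0.004 0.0186 -0.051 -0.012 0.018 -0.001" --pt "0.0047 0.019 -0.051 -0.012 0.018 -0.001" --pt "0.0054 0.0195 -0.051 -0.012 0.018 -0.001" --pt "0.006 0.02 -0.0506 -0.012 0.018 -0.001" --pt "0 0 0 0 0 0" --jaw 60

```text
t: 14.75
position: [0.5725, 0.1439, 0.286]
tool_rot: [1.571, 1.709, -0.827]
contact_force: [0.5, 0.3, 0.4]
grip_width: 0.0514
```

```bash
python3 - <<'E'
from snap import *
P,q,r=cur();print("st frame tcp mm",((q-o)@Rm*1000).round(1),np.round(P["joint_positions"],3))
snap("9");crop("scene","9",300,60,200,170,4,"s9c")
rows(st(38.8,-22.5,80),RS,N=6)
E
```

```text
st frame tcp mm [ 22.7 -11.6 107.5] [-0.146  0.073  1.264  0.636  1.901 -0.035]
dist 0.0359 rot 1.1 n 6 t 14.85 tool d [ 0.0272  0.012  -0.02  ]
[[0.0091,0.004,-0.0067,-0.0028,-0.0007,0.0028],[0.0091,0.004,-0.0067,-0.0028,-0.0007,0.0028],[0.0091,0.004,-0.0067,-0.0028,-0.0007,0.0028],[0.0091,0.004,-0.0067,-0.0028,-0.0007,0.0028],[0.0091,0.004,-0.0067,-0.0028,-0.0007,0.0028],[0.0091,0.004,-0.0066,-0.0028,-0.0007,0.0028],[0,0,0,0,0,0],[0,0,0,0,0,0]]
```

View pics/s9c.png

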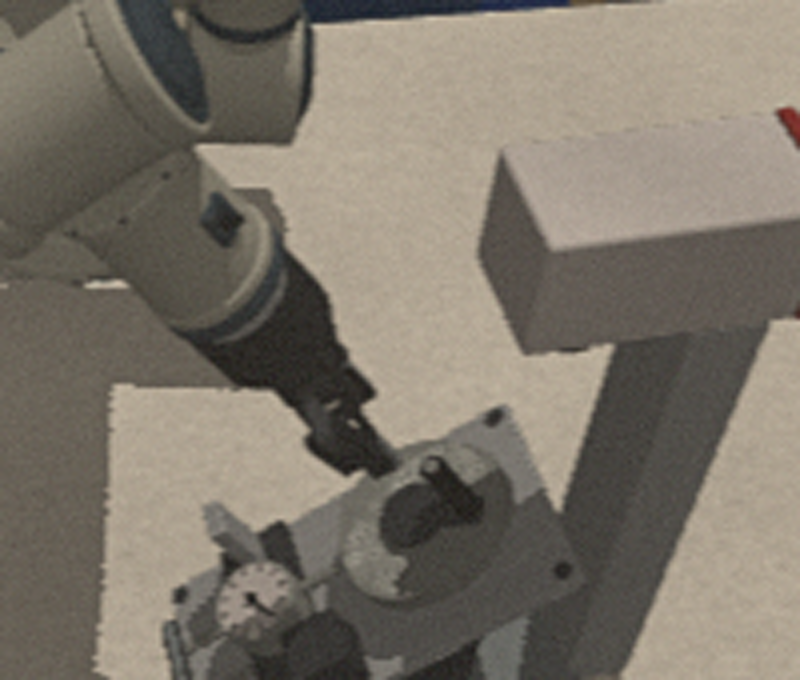

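>>> jog_arm --pt "0 0.009 -0.013 -0.005 -0.001 0.005" --pt "0 0.009 -0.013 -0.005 -0.001 0.005" --pt "0 0.006 -0.009 -0.005 -0.001 0.005" --pt "0.02 0 0 0 0 0" --pt "0.02 0 0 0 0 0" --pt "0.01 0 0 0 0 0" --pt "0 0 0 0 0 0" --pt "0 0 0 0 0 0"

```text
t: 15.52
position: [0.581, 0.1711, 0.267]
tool_rot: [1.571, 1.699, -0.825]
contact_force: [-1.3, -0.5, -0.5]
grip_width: 0.0514
```

```bash
python3 - <<'E'
from snap import *
P,q,r=cur();print("st frame tcp mm",((q-o)@Rm*1000).round(1))
snap("10");crop("scene","10",350,100,120,120,5,"s10c");crop("top","10",200,150,110,100,6,"t10c")
rows(st(38.8,-22.5,23),RS,N=6)
E
```

```text
st frame tcp mm [ 33.4 -22.1  76.8]
dist 0.0545 rot 0.5 n 6 t 15.62 tool d [ 0.0542  0.0004 -0.0053]
[[0.0181,0.0001,-0.0018,-0.0015,-0.0002,0.0009],[0.0181,0.0001,-0.0018,-0.0015,-0.0002,0.0009],[0.0181,0.0001,-0.0018,-0.0015,-0.0002,0.0009],[0.0181,0.0001,-0.0018,-0.0015,-0.0002,0.0009],[0.0181,0.0001,-0.0018,-0.0015,-0.0002,0.0009],[0.0181,0.0001,-0.0018,-0.0015,-0.0002,0.0009],[0,0,0,0,0,0],[0,0,0,0,0,0]]
```

View pics/s10c.png

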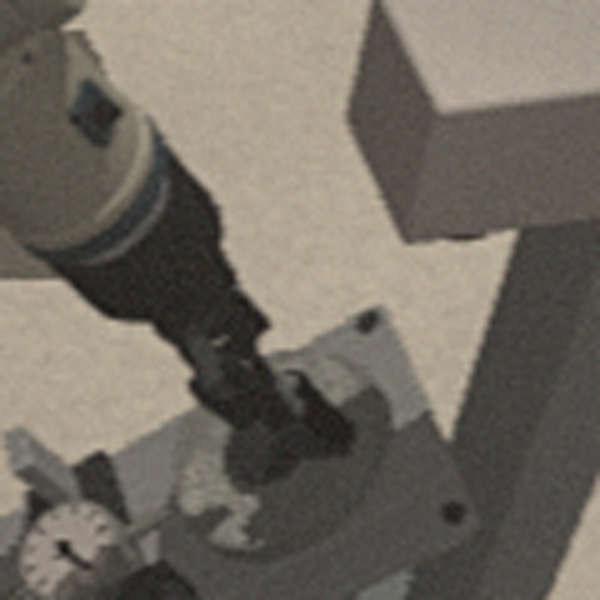

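View pics/t10c.png

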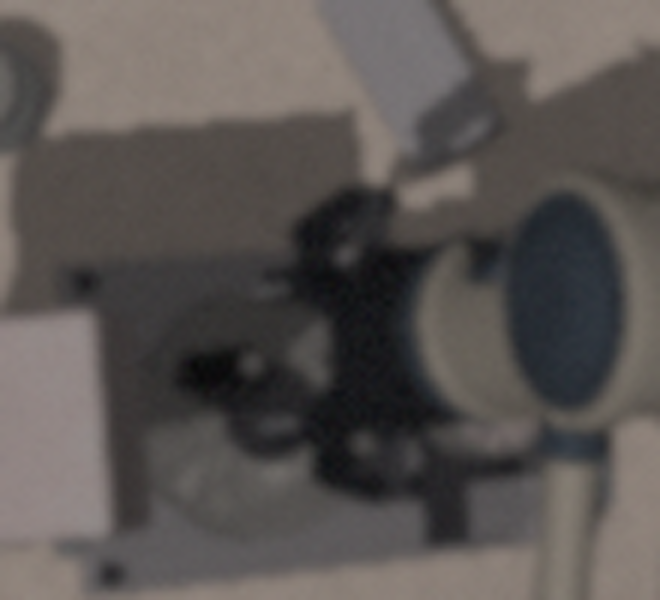

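>>> jog_arm --pt "0 0 -0.007 -0.005 0 0.004" --pt "0.01 0 -0.005 0 0 0" --pt "0.02 0 0 0 0 0" --pt "0.02 0 0 0 0 0" --pt "0.02 0 0 0 0 0" --pt "0.02 0 0 0 0 0" --pt "0.018 0 0 0 0 0" --pt "0 0 0 0 0 0"

```text
t: 16.28
position: [0.5782, 0.2101, 0.2226]
tool_rot: [1.572, 1.695, -0.819]
contact_force: [-0.6, -0.4, -0.6]
grip_width: 0.0514
```

```bash
python3 - <<'E'
from snap import *
P,q,r=cur();print("st frame tcp mm",((q-o)@Rm*1000).round(1),(Rm.T@P["contact_force"]).round(1))
E
```

```text
st frame tcp mm [ 40.  -22.4  18. ] [-0.6  0.6 -0.3]
```

>>> jog_arm --pt "0 0 0 0 0 0" --pt "0 0 0 0 0 0" --pt "0 0 0 0 0 0" --pt "0 0 0 0 0 0" --pt "0 0 0 0 0 0" --pt "0 0 0 0 0 0" --pt "0 0 0 0 0 0" --pt "0 0 0 0 0 0" --jaw 0 --force 40

```text
t: 16.95
position: [0.5773, 0.2106, 0.2214]
tool_rot: [1.57, 1.698, -0.821]
contact_force: [-1.1, 2.1, -2.8]
grip_width: 0.017
```

```bash
cat > crank.py <<'E'
from snap import *
C0=np.array([0.,0.])
def now():
    P,q,r=cur();v=((q-o)@Rm*1000);return P,v,r
def circ_rows(dths,n=8,gain=1.0,R0=None,cx=0.,cy=0.,z0=None):
    """dths total degrees over n rows"""
    P,v,r=now();a=np.arctan2(v[1]-cy,v[0]-cx);rad=np.hypot(v[0]-cx,v[1]-cy)
    werr=(r.inv()*R.from_matrix(RS)).as_rotvec()
    print("v",v.round(1),"ang %.2f rad %.2f"%(np.degrees(a),rad),"F",(Rm.T@P["contact_force"]).round(1),"rot err",np.degrees(werr).round(2),"w",P["grip_width"],"t",round(P["t"],2),"q",np.round(P["joint_positions"],2))
    out=[];R0=R0 or 45
    for k in range(n):
        a0=a+np.radians(dths)*k/n;a1=a+np.radians(dths)*(k+1)/n
        r0=rad+(R0-rad)*k/n;r1=rad+(R0-rad)*(k+1)/n
        d=np.array([r1*np.cos(a1)-r0*np.cos(a0),r1*np.sin(a1)-r0*np.sin(a0),0 if z0 is None else (z0-v[2])/n])*gain
        t=(RS.T@Rm@d)/1000/.5
        out.append(list(np.round(t,4)+0.)+list(np.round(werr/n/(np.pi/4),4)+0.))
    while len(out)<8: out.append([0]*6)
    print("["+",".join("["+",".join("%g"%x for x in q)+"]" for q in out)+"]")
E
python3 - <<'E'
from crank import *
circ_rows(40);circ_rows(-40)
E
```

```text
v [ 39.7 -21.5  16.7] ang -28.36 rad 45.17 F [ 0.1  0.9 -3.5] rot err [-0.19 -0.07  0.17] w 0.017016721456768354 t 16.95 q [-0.03  0.07  1.38  0.62  1.74 -0.02]
[[0,-0.0071,-0.0034,-0.0005,-0.0002,0.0005],[0,-0.0074,-0.0028,-0.0005,-0.0002,0.0005],[0,-0.0076,-0.0021,-0.0005,-0.0002,0.0005],[0,-0.0077,-0.0014,-0.0005,-0.0002,0.0005],[0,-0.0078,-0.0008,-0.0005,-0.0002,0.0005],[0,-0.0079,-0.0001,-0.0005,-0.0002,0.0005],[0,-0.0078,0.0006,-0.0005,-0.0002,0.0005],[0,-0.0077,0.0013,-0.0005,-0.0002,0.0005]]
v [ 39.7 -21.5  16.7] ang -28.36 rad 45.17 F [ 0.1  0.9 -3.5] rot err [-0.19 -0.07  0.17] w 0.017016721456768354 t 16.95 q [-0.03  0.07  1.38  0.62  1.74 -0.02]
[[0,0.0067,0.0041,-0.0005,-0.0002,0.0005],[0,0.0064,0.0046,-0.0005,-0.0002,0.0005],[0,0.0059,0.0052,-0.0005,-0.0002,0.0005],[0,0.0054,0.0057,-0.0005,-0.0002,0.0005],[0,0.0049,0.0061,-0.0005,-0.0002,0.0005],[0,0.0044,0.0065,-0.0005,-0.0002,0.0005],[0,0.0038,0.0069,-0.0005,-0.0002,0.0005],[0,0.0032,0.0072,-0.0005,-0.0002,0.0005]]
```

>>> jog_arm --pt "0 -0.0075 -0.0034 0 0 0" --pt "0 -0.0078 -0.0028 0 0 0" --pt "0 -0.008 -0.002 0 0 0" --pt "0 -0.008 -0.0014 0 0 0" --pt "0 -0.008 -0.0008 0 0 0" --pt "0 -0.008 0 0 0 0" --pt "0 -0.008 0.0006 0 0 0" --pt "0 -0.008 0.0013 0 0 0"

```text
t: 17.62
position: [0.5547, 0.2136, 0.2249]
tool_rot: [1.591, 1.677, -0.804]
contact_force: [6.2, 5.2, -1.6]
grip_width: 0.0171
```

```bash
cat > look.py <<'E'
import sys
from crank import *
def look(i,dth):
    snap(f"k{i}",("scene",));crop("scene",f"k{i}",350,180,50,50,12,f"k{i}")
    circ_rows(dth,gain=1.05,z0=17)
look(sys.argv[1],float(sys.argv[2]))
E
python3 look.py 1 40
```

```text
v [45.6  1.7 16.8] ang 2.19 rad 45.65 F [ 2.2 -2.1 -2.7] rot err [-0.13 -0.26 -1.26] w 0.01701855283292442 t 17.67 q [-0.03 -0.01  1.46  0.62  1.71 -0.01]
[[-0.0001,-0.0083,0.0009,-0.0004,-0.0007,-0.0035],[-0.0001,-0.0082,0.0016,-0.0004,-0.0007,-0.0035],[-0.0001,-0.008,0.0023,-0.0004,-0.0007,-0.0035],[-0.0001,-0.0078,0.003,-0.0004,-0.0007,-0.0035],[-0.0001,-0.0075,0.0036,-0.0004,-0.0007,-0.0035],[-0.0001,-0.0071,0.0042,-0.0004,-0.0007,-0.0035],[-0.0001,-0.0067,0.0048,-0.0004,-0.0007,-0.0035],[-0.0001,-0.0062,0.0054,-0.0004,-0.0007,-0.0035]]
```

View pics/k1.png

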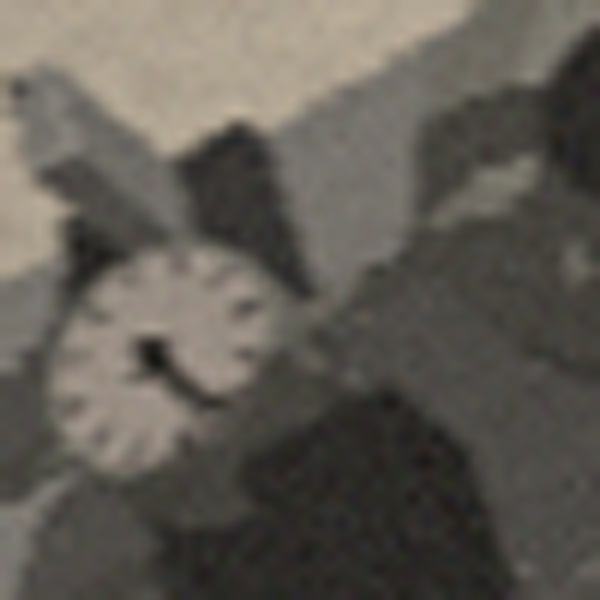

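```bash
cat > needle.py <<'E'
import sys
from h import *
p=np.load("st.npy");o=p[:3];Rm=Rst(p[3])
def rect(sfx,cx=None,cy=None,n="scene",view=True,z=4.):
    c=L(n+sfx);img=c["image"].astype(np.float32)
    N=240;mm=np.linspace(-32,32,N);X,Y=np.meshgrid(mm,mm)  # up=+x, right=-y (seen from above)
    P=np.stack([cx-Y,cy-X,0*X+z],-1).reshape(-1,3)/1000
    q=proj(c,P@Rm.T+o).astype(np.float32).reshape(N,N,2)
    W=cv2.remap(img,q[...,0],q[...,1],cv2.INTER_CUBIC);g=W.mean(-1)
    if view: cv2.imwrite(f"pics/r{n}{sfx}.png",cv2.resize(W[...,::-1],None,fx=2,fy=2).clip(0,255))
    th=np.radians(np.arange(0,360,1.));rr=np.arange(7,22,.5)
    uu=((np.outer(rr,np.sin(th)))+32)/64*(N-1);vv=((-np.outer(rr,np.cos(th)))+32)/64*(N-1)
    s=cv2.remap(g,uu.astype(np.float32),vv.astype(np.float32),cv2.INTER_LINEAR).mean(0)
    s=np.real(np.fft.ifft(np.fft.fft(s)*np.fft.fft(np.exp(-.5*(((np.arange(360)+180)%360-180)/5)**2)/12.5)))
    b=np.median(s);dk=(b-s).clip(0);k=dk.argmax();idx=(k+np.arange(-18,19))%360;w=dk[idx]**2
    return np.radians(k+(w*np.arange(-18,19)).sum()/w.sum()),dk.max()/b
if __name__=="__main__":
    c=L("scenek1");T=np.linalg.inv(c["camera_from_world"])
    u,v=350+152/12-.5,180+355/12-.5
    d=T[:3,:3]@[(u-c["cx"])/c["fx"],(v-c["cy"])/c["fy"],1];a=(T[:3,3]-o)@Rm;d=Rm.T@d
    print("centre",(a+d*(.004-a[2])/d[2])*1000)
E
python3 needle.py
```

```text
centre [-130.67113561    1.66918897    4.        ]
```

```bash
python3 - <<'E'
from needle import *
for s in("7","8","9","10","k1"): print(s,[np.round(x,3) for x in rect(s,-130.2,.5)])
print(rect("5",-169.5,.5))
E
```

```text
7 [np.float64(1.179), np.float64(0.51)]
8 [np.float64(1.15), np.float64(0.511)]
9 [np.float64(1.157), np.float64(0.549)]
10 [np.float64(1.158), np.float64(0.552)]
k1 [np.float64(1.171), np.float64(0.516)]
(np.float64(6.242108771699216), np.float64(0.5309523543194087))[ WARN:0@0.660] global loadsave.cpp:1063 imwrite_ Unsupported depth image for selected encoder is fallbacked to CV_8U.
```

View pics/rscenek1.png

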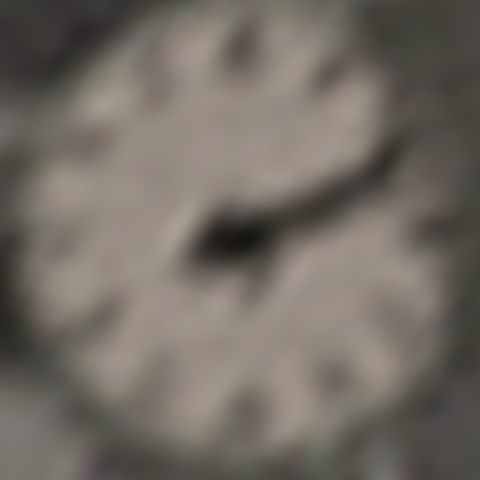

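>>> jog_arm --pt "0 -0.008 0.001 0 0 -0.004" --pt "0 -0.008 0.0016 0 0 -0.004" --pt "0 -0.008 0.0023 0 0 -0.004" --pt "0 -0.008 0.003 0 0 -0.004" --pt "0 -0.0075 0.0036 0 0 -0.004" --pt "0 -0.007 0.0042 0 0 -0.004" --pt "0 -0.0067 0.0048 0 0 -0.004" --pt "0 -0.006 0.0054 0 0 -0.004"

```text
t: 18.33
position: [0.5295, 0.205, 0.2203]
tool_rot: [1.583, 1.693, -0.799]
contact_force: [2.0, 6.8, -1.1]
grip_width: 0.0169
```

```bash
cat >> look.py <<'E'
from needle import rect
print("needle",np.round(rect("k"+sys.argv[1],-130.2,.5),3))
E
python3 look.py 2 40
```

```text
v [37.1 27.3 16.8] ang 36.36 rad 46.05 F [ 2.4 -0.5 -1.6] rot err [ 0.21 -0.67 -0.62] w 0.017035047715124662 t 18.38 q [-0.05 -0.07  1.53  0.63  1.73 -0.04]
[[0,-0.0064,0.0055,0.0006,-0.0018,-0.0017],[0,-0.0059,0.006,0.0006,-0.0018,-0.0017],[0,-0.0053,0.0065,0.0006,-0.0018,-0.0017],[0,-0.0047,0.0069,0.0006,-0.0018,-0.0017],[0,-0.0041,0.0073,0.0006,-0.0018,-0.0017],[0,-0.0034,0.0076,0.0006,-0.0018,-0.0017],[0,-0.0027,0.0078,0.0006,-0.0018,-0.0017],[0,-0.002,0.008,0.0006,-0.0018,-0.0017]]
needle [1.069 0.348][ WARN:0@2.314] global loadsave.cpp:1063 imwrite_ Unsupported depth image for selected encoder is fallbacked to CV_8U.
```

>>> jog_arm --pt "0 -0.0064 0.0055 0 -0.002 -0.002" --pt "0 -0.006 0.006 0 -0.002 -0.002" --pt "0 -0.0053 0.0065 0 -0.002 -0.002" --pt "0 -0.0047 0.007 0 -0.002 -0.002" --pt "0 -0.004 0.0073 0 -0.002 -0.002" --pt "0 -0.0034 0.0076 0 -0.002 -0.002" --pt "0 -0.0027 0.0078 0 -0.002 -0.002" --pt "0 -0.002 0.008 0 -0.002 -0.002"

```text
t: 19.05
position: [0.5147, 0.1871, 0.2086]
tool_rot: [1.571, 1.7, -0.793]
contact_force: [-0.0, 5.7, 0.1]
grip_width: 0.0171
```

```bash
python3 look.py 3 40 2>/dev/null
```

```text
v [16.3 43.  16.8] ang 69.29 rad 46.00 F [ 3.5  1.  -0.8] rot err [ 0.76 -0.58 -0.27] w 0.016758862597147168 t 19.1 q [-0.09 -0.1   1.58  0.62  1.74 -0.09]
[[0,-0.0024,0.0081,0.0021,-0.0016,-0.0008],[0,-0.0017,0.0082,0.0021,-0.0016,-0.0008],[0,-0.0009,0.0083,0.0021,-0.0016,-0.0008],[0,-0.0002,0.0083,0.0021,-0.0016,-0.0008],[0,0.0005,0.0083,0.0021,-0.0016,-0.0008],[0,0.0012,0.0082,0.0021,-0.0016,-0.0008],[0,0.0019,0.0081,0.0021,-0.0016,-0.0008],[0,0.0026,0.0078,0.0021,-0.0016,-0.0008]]
needle [1.078 0.336]
```

View pics/rscenek3.png

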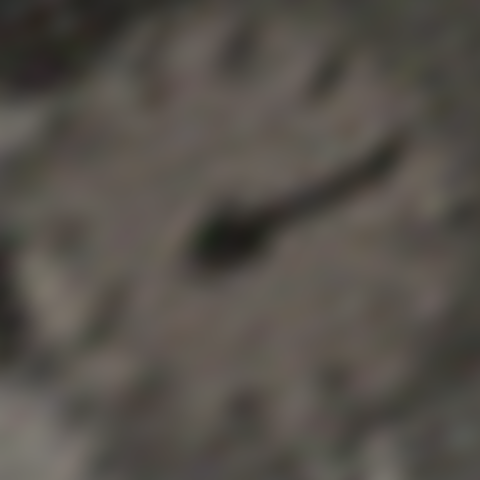

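>>> jog_arm --pt "0 -0.0024 0.008 0.002 -0.0016 0" --pt "0 -0.0017 0.008 0.002 -0.0016 0" --pt "0 -0.001 0.008 0.002 -0.0016 0" --pt "0 0 0.008 0.002 -0.0016 0" --pt "0 0.0005 0.008 0.002 -0.0016 0" --pt "0 0.0012 0.008 0.002 -0.0016 0" --pt "0 0.002 0.008 0.002 -0.0016 0" --pt "0 0.0026 0.0078 0.002 -0.0016 0"

```text
t: 19.77
position: [0.5139, 0.167, 0.1946]
tool_rot: [1.569, 1.707, -0.799]
contact_force: [-5.1, 3.6, 1.4]
grip_width: 0.0171
```

```bash
python3 look.py 4 25 2>/dev/null
```

```text
v [-8.3 44.9 16.8] ang 100.43 rad 45.66 F [1.4 3.8 0. ] rot err [ 0.56 -0.64  0.05] w 0.016698325569072765 t 19.82 q [-0.12 -0.09  1.59  0.62  1.75 -0.13]
[[0,0.0013,0.0051,0.0016,-0.0018,0.0001],[0,0.0015,0.005,0.0016,-0.0018,0.0001],[0,0.0018,0.0049,0.0016,-0.0018,0.0001],[0,0.0021,0.0048,0.0016,-0.0018,0.0001],[0,0.0023,0.0046,0.0016,-0.0018,0.0001],[0,0.0026,0.0045,0.0016,-0.0018,0.0001],[0,0.0028,0.0044,0.0016,-0.0018,0.0001],[0,0.003,0.0042,0.0016,-0.0018,0.0001]]
needle [1.087 0.336]
```

Still the plain rim; smaller steps from here.

>>> jog_arm --pt "0 0.0013 0.0055 0.002 -0.002 0" --pt "0 0.0015 0.0055 0.002 -0.002 0" --pt "0 0.002 0.0055 0.002 -0.002 0" --pt "0 0.002 0.0053 0.002 -0.002 0" --pt "0 0.0025 0.005 0.002 -0.002 0" --pt "0 0.0028 0.005 0.002 -0.002 0" --pt "0 0.003 0.0048 0.002 -0.002 0" --pt "0 0.0034 0.0046 0.002 -0.002 0"

```text
t: 20.48
position: [0.5205, 0.155, 0.1858]
tool_rot: [1.564, 1.711, -0.813]
contact_force: [-5.0, 4.0, -0.1]
grip_width: 0.0171
```

```bash
python3 look.py 5 25 2>/dev/null
```

```text
v [-22.9  39.1  16.8] ang 120.39 rad 45.34 F [ 2.1  4.2 -0.8] rot err [ 0.17 -0.41  0.55] w 0.017235061206237273 t 20.53 q [-0.14 -0.06  1.58  0.61  1.75 -0.15]
[[0,0.0028,0.0044,0.0005,-0.0011,0.0015],[0,0.0031,0.0042,0.0005,-0.0011,0.0015],[0,0.0033,0.004,0.0005,-0.0011,0.0015],[0,0.0035,0.0038,0.0005,-0.0011,0.0015],[0,0.0037,0.0036,0.0005,-0.0011,0.0015],[0,0.0039,0.0034,0.0005,-0.0011,0.0015],[0,0.0041,0.0032,0.0005,-0.0011,0.0015],[0,0.0042,0.003,0.0005,-0.0011,0.0015]]
needle [1.963 0.308]
```

View pics/k5.png

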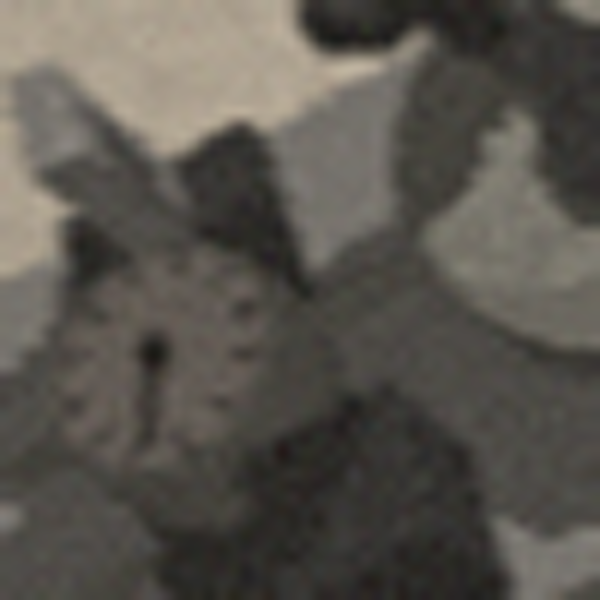

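>>> jog_arm --pt "0 0.0025 0.0036 0 -0.001 0.0015" --pt "0 0.0027 0.0034 0 -0.001 0.0015" --pt "0 0.0029 0.0032 0 -0.001 0.0015" --pt "0 0.003 0.0031 0 -0.001 0.0015" --pt "0 0.0031 0.003 0 -0.001 0.0015" --pt "0 0.0032 0.0029 0 -0.001 0.0015" --pt "0 0.0033 0.0028 0 -0.001 0.0015" --pt "0 0 0 0 0 0"

```text
t: 21.2
position: [0.5267, 0.1492, 0.1814]
tool_rot: [1.56, 1.713, -0.813]
contact_force: [-0.3, 1.7, -2.8]
grip_width: 0.0171
```

```bash
python3 look.py 6 15 2>/dev/null
```

```text
v [-30.2  33.6  16.8] ang 131.94 rad 45.18 F [ 0.6  1.7 -3.7] rot err [ 0.35 -0.35  0.72] w 0.0172258407054737 t 21.25 q [-0.15 -0.04  1.56  0.61  1.75 -0.16]
[[0,0.0021,0.0022,0.001,-0.001,0.002],[0,0.0022,0.0022,0.001,-0.001,0.002],[0,0.0023,0.0021,0.001,-0.001,0.002],[0,0.0024,0.002,0.001,-0.001,0.002],[0,0.0024,0.0019,0.001,-0.001,0.002],[0,0.0025,0.0019,0.001,-0.001,0.002],[0,0.0025,0.0018,0.001,-0.001,0.002],[0,0.0026,0.0017,0.001,-0.001,0.002]]
needle [2.697 0.365]
```

>>> jog_arm --pt "0 0.0021 0.0022 0.001 -0.001 0.002" --pt "0 0.0022 0.0022 0.001 -0.001 0.002" --pt "0 0.0023 0.0021 0.001 -0.001 0.002" --pt "0 0.0024 0.002 0.001 -0.001 0.002" --pt "0 0.0024 0.002 0.001 -0.001 0.002" --pt "0 0.0024 0.002 0.001 -0.001 0.002" --pt "0 0 0 0 0 0" --pt "0 0 0 0 0 0"

```text
t: 21.92
position: [0.5304, 0.1467, 0.1795]
tool_rot: [1.562, 1.71, -0.815]
contact_force: [-2.8, 2.8, -0.8]
grip_width: 0.0172
```

```bash
python3 look.py 7 15 2>/dev/null
```

```text
v [-33.5  30.2  16.8] ang 137.93 rad 45.08 F [ 1.3  2.2 -2.8] rot err [ 0.2  -0.33  0.64] w 0.016892089909178048 t 21.97 q [-0.15 -0.03  1.56  0.61  1.75 -0.17]
[[-0.0001,0.0023,0.002,0.0005,-0.0009,0.0018],[-0.0001,0.0024,0.0019,0.0005,-0.0009,0.0018],[-0.0001,0.0025,0.0019,0.0005,-0.0009,0.0018],[-0.0001,0.0025,0.0018,0.0005,-0.0009,0.0018],[-0.0001,0.0026,0.0017,0.0005,-0.0009,0.0018],[-0.0001,0.0026,0.0016,0.0005,-0.0009,0.0018],[-0.0001,0.0027,0.0015,0.0005,-0.0009,0.0018],[-0.0001,0.0027,0.0014,0.0005,-0.0009,0.0018]]
needle [2.907 0.366]
```

>>> jog_arm --pt "0 0.0023 0.002 0 -0.001 0.002" --pt "0 0.0024 0.002 0 -0.001 0.002" --pt "0 0.0025 0.002 0 -0.001 0.002" --pt "0 0.0025 0.0018 0 -0.001 0.002" --pt "0 0.0026 0.0017 0 -0.001 0.002" --pt "0 0.0026 0.0016 0 -0.001 0.002" --pt "0 0.0026 0.0015 0 0 0" --pt "0 0 0 0 0 0"

```text
t: 22.63
position: [0.5353, 0.1443, 0.1775]
tool_rot: [1.56, 1.712, -0.813]
contact_force: [-0.3, 1.3, -3.8]
grip_width: 0.0173
```

```bash
python3 look.py 8 15 2>/dev/null
```

```text
v [-37.   25.5  16.8] ang 145.44 rad 44.93 F [ 0.   2.8 -2.4] rot err [ 0.34 -0.32  0.69] w 0.01669270433187571 t 22.68 q [-0.15 -0.02  1.55  0.61  1.75 -0.17]
[[-0.0001,0.0026,0.0017,0.0009,-0.0009,0.0019],[-0.0001,0.0026,0.0016,0.0009,-0.0009,0.0019],[-0.0001,0.0027,0.0016,0.0009,-0.0009,0.0019],[-0.0001,0.0027,0.0015,0.0009,-0.0009,0.0019],[-0.0001,0.0028,0.0014,0.0009,-0.0009,0.0019],[-0.0001,0.0028,0.0013,0.0009,-0.0009,0.0019],[-0.0001,0.0029,0.0012,0.0009,-0.0009,0.0019],[-0.0001,0.0029,0.0011,0.0009,-0.0009,0.0019]]
needle [2.984 0.404]
```

>>> jog_arm --pt "0 0.0026 0.0018 0.001 -0.001 0.002" --pt "0 0.0026 0.0017 0.001 -0.001 0.002" --pt "0 0.0027 0.0016 0.001 -0.001 0.002" --pt "0 0.0027 0.0015 0.001 -0.001 0.002" --pt "0 0.0028 0.0014 0.001 -0.001 0.002" --pt "0 0.0028 0.0013 0.001 -0.001 0.002" --pt "0 0.0029 0.0012 0 0 0" --pt "0 0 0 0 0 0"

```text
t: 23.35
position: [0.5415, 0.142, 0.1756]
tool_rot: [1.561, 1.71, -0.817]
contact_force: [-0.6, 2.8, -2.1]
grip_width: 0.0168
```

```bash
python3 look.py 9 15 2>/dev/null
```

```text
v [-40.3  19.5  16.8] ang 154.18 rad 44.73 F [ 1.5  1.9 -2.3] rot err [ 0.14 -0.25  0.66] w 0.017092294221936633 t 23.4 q [-0.16  0.    1.53  0.6   1.75 -0.17]
[[-0.0001,0.0028,0.0014,0.0004,-0.0007,0.0018],[-0.0001,0.0028,0.0013,0.0004,-0.0007,0.0018],[-0.0001,0.0028,0.0012,0.0004,-0.0007,0.0018],[-0.0001,0.0029,0.0011,0.0004,-0.0007,0.0018],[-0.0001,0.0029,0.001,0.0004,-0.0007,0.0018],[-0.0001,0.003,0.0009,0.0004,-0.0007,0.0018],[-0.0001,0.003,0.0008,0.0004,-0.0007,0.0018],[-0.0001,0.003,0.0007,0.0004,-0.0007,0.0018]]
needle [2.94  0.343]
```

>>> jog_arm --pt "0 0.0028 0.0014 0 -0.001 0.002" --pt "0 0.0028 0.0013 0 -0.001 0.002" --pt "0 0.0028 0.0012 0 -0.001 0.002" --pt "0 0.0029 0.0011 0 -0.001 0.002" --pt "0 0.003 0.001 0 -0.001 0.002" --pt "0 0.003 0.001 0 0 0" --pt "0 0.003 0.001 0 0 0" --pt "0 0 0 0 0 0"

```text
t: 24.07
position: [0.5485, 0.1405, 0.1742]
tool_rot: [1.56, 1.709, -0.817]
contact_force: [-1.5, 2.5, -2.0]
grip_width: 0.017
```

```bash
python3 look.py 10 15 2>/dev/null
```

```text
v [-42.8  12.6  16.8] ang 163.58 rad 44.59 F [ 1.   1.8 -2.3] rot err [ 0.2  -0.17  0.68] w 0.017304159126228482 t 24.12 q [-0.16  0.02  1.51  0.6   1.75 -0.18]
[[-0.0001,0.0029,0.0009,0.0005,-0.0005,0.0019],[-0.0001,0.003,0.0008,0.0005,-0.0005,0.0019],[-0.0001,0.003,0.0007,0.0005,-0.0005,0.0019],[-0.0001,0.003,0.0006,0.0005,-0.0005,0.0019],[-0.0001,0.003,0.0005,0.0005,-0.0005,0.0019],[-0.0001,0.0031,0.0004,0.0005,-0.0005,0.0019],[-0.0001,0.0031,0.0003,0.0005,-0.0005,0.0019],[-0.0001,0.0031,0.0002,0.0005,-0.0005,0.0019]]
needle [2.653 0.383]
```

>>> jog_arm --pt "0 0.003 0.001 0 -0.001 0.002" --pt "0 0.003 0.001 0 -0.001 0.002" --pt "0 0.003 0.001 0 -0.001 0.002" --pt "0 0.003 0.0006 0 -0.001 0.002" --pt "0 0.003 0.0005 0 0 0.002" --pt "0 0.003 0.0004 0 0 0" --pt "0 0.003 0.0003 0 0 0" --pt "0 0 0 0 0 0"

```text
t: 24.78
position: [0.5559, 0.14, 0.1733]
tool_rot: [1.559, 1.708, -0.818]
contact_force: [-0.5, 1.9, -1.8]
grip_width: 0.0164
```

```bash
python3 look.py 11 -15 2>/dev/null; python3 - <<'E'
from h import *
a=np.array([120.39,131.94,137.93,145.44,154.18,163.58]);n=np.array([1.963,2.697,2.907,2.984,2.94,2.653])
f=lambda q:q[0]+q[1]*np.exp(-.5*((a-q[2])/q[3])**2)-n
print(least_squares(lambda q:f([1.1,*q]),[1.8,147,15]).x)
E
```

```text
v [-44.1   5.3  16.7] ang 173.19 rad 44.44 F [ 2.   2.6 -1.9] rot err [ 0.22 -0.09  0.67] w 0.01695827687908581 t 24.83 q [-0.15  0.04  1.5   0.6   1.74 -0.17]
[[-0.0001,-0.003,-0.0003,0.0006,-0.0002,0.0019],[-0.0001,-0.003,-0.0004,0.0006,-0.0002,0.0019],[-0.0001,-0.003,-0.0005,0.0006,-0.0002,0.0019],[-0.0001,-0.003,-0.0006,0.0006,-0.0002,0.0019],[-0.0001,-0.003,-0.0007,0.0006,-0.0002,0.0019],[-0.0001,-0.003,-0.0008,0.0006,-0.0002,0.0019],[-0.0001,-0.003,-0.0009,0.0006,-0.0002,0.0019],[-0.0001,-0.0029,-0.001,0.0006,-0.0002,0.0019]]
needle [2.102 0.361]
[  1.95055747 147.70402614  22.39837766]
```

```bash
python3 - <<'E'
from crank import *
circ_rows(-36,gain=1.08,R0=44.9)
E
```

```text
v [-44.1   5.3  16.7] ang 173.19 rad 44.44 F [ 2.   2.6 -1.9] rot err [ 0.22 -0.09  0.67] w 0.01695827687908581 t 24.83 q [-0.15  0.04  1.5   0.6   1.74 -0.17]
[[0,-0.0075,-0.0011,0.0006,-0.0002,0.0019],[0,-0.0074,-0.0017,0.0006,-0.0002,0.0019],[0,-0.0072,-0.0022,0.0006,-0.0002,0.0019],[0,-0.007,-0.0028,0.0006,-0.0002,0.0019],[0,-0.0068,-0.0033,0.0006,-0.0002,0.0019],[0,-0.0065,-0.0039,0.0006,-0.0002,0.0019],[0,-0.0062,-0.0044,0.0006,-0.0002,0.0019],[0,-0.0059,-0.0049,0.0006,-0.0002,0.0019]]
```

>>> jog_arm --pt "0 -0.0075 -0.001 0 0 0.002" --pt "0 -0.0074 -0.0017 0 0 0.002" --pt "0 -0.0072 -0.0022 0 0 0.002" --pt "0 -0.007 -0.0028 0 0 0.002" --pt "0 -0.0068 -0.0033 0 0 0.002" --pt "0 -0.0065 -0.004 0 0 0.002" --pt "0 -0.0062 -0.0044 0 0 0" --pt "0 -0.006 -0.005 0 0 0"

```text
t: 25.5
position: [0.5392, 0.1427, 0.1762]
tool_rot: [1.585, 1.66, -0.811]
contact_force: [7.0, -2.6, -3.3]
grip_width: 0.0168
```

```bash
python3 look.py 12 12 2>/dev/null
```

```text
v [-38.8  22.5  16.7] ang 149.93 rad 44.85 F [-3.7 -2.9 -0.5] rot err [-0.13  0.62 -1.65] w 0.01726952801281042 t 25.55 q [-0.15 -0.05  1.57  0.6   1.71 -0.16]
[[-0.0001,0.0021,0.0012,-0.0004,0.0017,-0.0046],[-0.0001,0.0022,0.0012,-0.0004,0.0017,-0.0046],[-0.0001,0.0022,0.0011,-0.0004,0.0017,-0.0046],[-0.0001,0.0022,0.0011,-0.0004,0.0017,-0.0046],[-0.0001,0.0023,0.001,-0.0004,0.0017,-0.0046],[-0.0001,0.0023,0.001,-0.0004,0.0017,-0.0046],[-0.0001,0.0023,0.0009,-0.0004,0.0017,-0.0046],[-0.0001,0.0023,0.0008,-0.0004,0.0017,-0.0046]]
needle [2.942 0.341]
```

>>> jog_arm --pt "0 -0.005 -0.003 0 0.0017 -0.005" --pt "0 -0.005 -0.003 0 0.0017 -0.005" --pt "0 -0.0048 -0.0032 0 0.0017 -0.005" --pt "0 -0.0046 -0.0034 0 0.0017 -0.005" --pt "0 -0.0044 -0.0036 0 0.0017 -0.005" --pt "0 0 0 0 0 -0.005" --pt "0 0 0 0 0 0" --pt "0 0 0 0 0 0"

```text
t: 26.22
position: [0.5309, 0.1464, 0.1792]
tool_rot: [1.581, 1.672, -0.818]
contact_force: [1.1, 0.9, -1.3]
grip_width: 0.0171
```

```bash
python3 look.py 13 12 2>/dev/null
```

```text
v [-33.9  29.7  16.8] ang 138.82 rad 45.09 F [-0.1 -0.6 -1.1] rot err [-0.32  0.46 -1.05] w 0.016503838749056622 t 26.27 q [-0.15 -0.06  1.58  0.6   1.72 -0.15]
[[-0.0001,0.0019,0.0016,-0.0009,0.0013,-0.0029],[-0.0001,0.0019,0.0015,-0.0009,0.0013,-0.0029],[-0.0001,0.002,0.0015,-0.0009,0.0013,-0.0029],[-0.0001,0.002,0.0014,-0.0009,0.0013,-0.0029],[-0.0001,0.0021,0.0014,-0.0009,0.0013,-0.0029],[-0.0001,0.0021,0.0013,-0.0009,0.0013,-0.0029],[-0.0001,0.0021,0.0013,-0.0009,0.0013,-0.0029],[-0.0001,0.0022,0.0012,-0.0009,0.0013,-0.0029]]
needle [2.934 0.361]
```

>>> jog_arm --pt "0 0.0024 0.002 -0.001 0.001 -0.003" --pt "0 0.0025 0.002 -0.001 0.001 -0.003" --pt "0 0.0025 0.0019 -0.001 0.001 -0.003" --pt "0 0.0025 0.0018 0 0.001 -0.003" --pt "0 0.0026 0.0017 0 0.001 -0.003" --pt "0 0.0027 0.0016 0 0 0" --pt "0 0.0027 0.0016 0 0 0" --pt "0 0 0 0 0 0"

```text
t: 26.93
position: [0.5339, 0.1449, 0.178]
tool_rot: [1.561, 1.709, -0.818]
contact_force: [-0.2, 1.3, -1.7]
grip_width: 0.0168
```

```bash
python3 look.py 14 3 2>/dev/null
```

```text
v [-36.1  26.8  16.8] ang 143.37 rad 44.97 F [ 0.1  2.5 -2.3] rot err [ 0.12 -0.19  0.63] w 0.017137205329114343 t 26.98 q [-0.15 -0.02  1.55  0.6   1.75 -0.17]
[[-0.0001,0.0005,0.0004,0.0003,-0.0005,0.0018],[-0.0001,0.0005,0.0004,0.0003,-0.0005,0.0018],[-0.0001,0.0005,0.0004,0.0003,-0.0005,0.0018],[-0.0001,0.0005,0.0004,0.0003,-0.0005,0.0018],[-0.0001,0.0005,0.0004,0.0003,-0.0005,0.0018],[-0.0001,0.0005,0.0004,0.0003,-0.0005,0.0018],[-0.0001,0.0005,0.0004,0.0003,-0.0005,0.0018],[-0.0001,0.0005,0.0004,0.0003,-0.0005,0.0018]]
needle [2.964 0.364]
```

>>> jog_arm --pt "0 0.0027 0.0018 0 0 0.002" --pt "0 0.0027 0.0018 0 0 0.002" --pt "0 0.0027 0.0018 0 0 0.002" --pt "0 0.0027 0.0018 0 0 0.002" --pt "0 0 0 0 0 0" --pt "0 0 0 0 0 0" --pt "0 0 0 0 0 0" --pt "0 0 0 0 0 0"

```text
t: 27.65
position: [0.5374, 0.1434, 0.1768]
tool_rot: [1.563, 1.709, -0.814]
contact_force: [-2.0, 2.6, -0.9]
grip_width: 0.0169
```

```bash
python3 look.py 15 3 2>/dev/null
```

```text
v [-38.2  23.5  16.8] ang 148.40 rad 44.85 F [ 2.1  2.  -1.4] rot err [ 0.24 -0.32  0.57] w 0.017324834454515825 t 27.7 q [-0.16 -0.01  1.54  0.61  1.75 -0.17]
[[-0.0001,0.0005,0.0004,0.0007,-0.0009,0.0016],[-0.0001,0.0005,0.0004,0.0007,-0.0009,0.0016],[-0.0001,0.0005,0.0003,0.0007,-0.0009,0.0016],[-0.0001,0.0005,0.0003,0.0007,-0.0009,0.0016],[-0.0001,0.0005,0.0003,0.0007,-0.0009,0.0016],[-0.0001,0.0005,0.0003,0.0007,-0.0009,0.0016],[-0.0001,0.0005,0.0003,0.0007,-0.0009,0.0016],[-0.0001,0.0005,0.0003,0.0007,-0.0009,0.0016]]
needle [2.977 0.411]
```

>>> jog_arm --pt "0 0 0 0 0 0" --pt "0 0 0 0 0 0" --pt "0 0 0 0 0 0" --pt "0 0 0 0 0 0" --pt "0 0 0 0 0 0" --pt "0 0 0 0 0 0" --pt "0 0 0 0 0 0" --pt "0 0 0 0 0 0" --jaw 60

```text
t: 28.37
position: [0.5395, 0.1419, 0.1781]
tool_rot: [1.565, 1.702, -0.812]
contact_force: [0.6, 0.7, -0.4]
grip_width: 0.0512
```

>>> jog_arm --pt "-0.02 0 0 0 0 0" --pt "-0.03 0 0 0 0 0" --pt "-0.04 0 0 0 0 0" --pt "-0.05 0 0 0 0 0" --pt "-0.05 0 0 0 0 0" --pt "-0.05 0 0 0 0 0" --pt "-0.05 0 0 0 0 0" --pt "0 0 0 0 0 0"

```text
t: 29.03
position: [0.5452, 0.0538, 0.3034]
tool_rot: [1.562, 1.705, -0.815]
contact_force: [0.4, -1.0, 0.7]
grip_width: 0.0512
```

```bash
python3 look.py 16 3 2>/dev/null; python3 - <<'E'
from snap import *
snap("11");crop("scene","11",180,120,280,160,2.8,"s11c");crop("top","11",210,130,200,140,4,"t11c")
rows([.42,-.05,.42],RS,calls=1)
E
python3 an.py 11 | grep -v "{"
```

```text
v [-39.6  22.7 170.3] ang 150.14 rad 45.64 F [ 0.2 -0.4  0.3] rot err [ 0.22 -0.17  0.52] w 0.0512683649009117 t 29.08 q [-0.3   0.04  1.27  0.63  2.01 -0.16]
[[0.0402,0.0006,0.0002,0.0006,-0.0005,0.0014],[0.0402,0.0006,0.0002,0.0006,-0.0005,0.0014],[0.0402,0.0006,0.0002,0.0006,-0.0005,0.0014],[0.0402,0.0006,0.0002,0.0006,-0.0005,0.0014],[0.0402,0.0006,0.0001,0.0006,-0.0005,0.0014],[0.0402,0.0006,0.0001,0.0006,-0.0005,0.0014],[0.0402,0.0006,0.0001,0.0006,-0.0005,0.0014],[0.0402,0.0006,0.0001,0.0006,-0.0005,0.0014]]
needle [2.939 0.522]
dist 0.2037 rot 0.8 n 6 t 29.18 tool d [-0.153  -0.1343  0.0079]
[[-0.051,-0.0448,0.0026,0.0004,-0.001,0.0029],[-0.0511,-0.0446,0.0027,0.0004,-0.001,0.0029],[-0.0512,-0.0445,0.0027,0.0004,-0.001,0.0029],[-0.0513,-0.0444,0.0028,0.0004,-0.001,0.0029],[-0.0514,-0.0443,0.0028,0.0004,-0.001,0.0029],[-0.0515,-0.0442,0.0029,0.0004,-0.001,0.0029],[0,0,0,0,0,0],[0,0,0,0,0,0]]
scene deck 2260 x [-257.6   75.4] y [-80.2  77.2] z [-45.8 -41.9 -38.4]
keeper 0
scene stop 143 x [-105.1  -80.1] y [-75.8 -33.5] z [-8.6 -2.4  0.4]
scene fin 62 x [-136.6 -122.7] y [41.6 71.1] z [21.9 30.9 35.4]
scene dial 278 x [-157.1 -111. ] y [-30.7  28.1] z [-0.1  3.7  7.7]
scene handle 47 x [-49.3 -32.6] y [12.6 29.1] z [51.6 64.1 66.5]
scene disc 1135 x [-65.1  53.1] y [-56.7  53.3] z [-7.9 -3.4  0.6]
scene disc c [-3.89  0.36] R 60.9
top deck 1377 x [-251.9   76.2] y [-78.6  80.1] z [-46.2 -42.7 -38.5]
keeper 0
top stop 132 x [-105.4  -76.3] y [-72.2 -31.8] z [-9.1 -2.8  2.3]
top fin 35 x [-135.6 -118.4] y [45.4 72.9] z [21.1 30.1 34.4]
top dial 208 x [-156.4 -111.2] y [-28.1  29.4] z [-1.   2.6  6.5]
top handle 38 x [-44.6 -29.5] y [15.8 30.4] z [52.5 62.8 68.5]
top disc 1148 x [-77.5  56.2] y [-53.9  55.1] z [-9.3 -4.1  1. ]
top disc c [0.59 1.73] R 59.7
```

View pics/s11c.png

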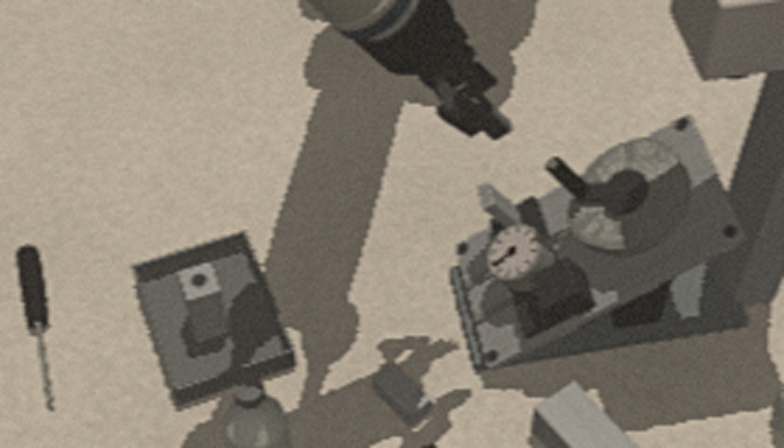

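View pics/rscenek16.png

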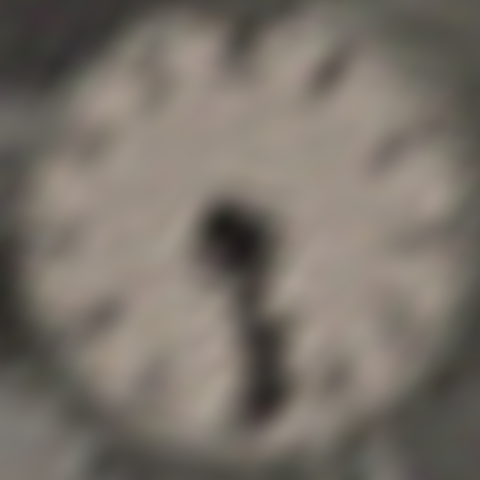

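>>> jog_arm --pt "-0.03 -0.02 0 0 0 0" --pt "-0.04 -0.03 0 0 0 0" --pt "-0.04 -0.03 0 0 0 0" --pt "-0.03 -0.02 0 0 0 0" --pt "0 0 0 0 0 0" --pt "0 0 0 0 0 0" --pt "0 0 0 0 0 0" --pt "0 0 0 0 0 0"

```text
t: 29.85
position: [0.4958, 0.0156, 0.3454]
tool_rot: [1.556, 1.735, -0.828]
contact_force: [-0.5, -0.0, -0.6]
grip_width: 0.0509
```

```bash
python3 - <<'E'
from snap import *
snap("12");crop("top","12",150,80,300,190,2.6,"t12c")
E
python3 an.py 12 | grep -E "handle|fin"; python3 -c "
from needle import *
print(rect('12',-130.2,.5))" 2>/dev/null
```

```text
scene fin 59 x [-136.6 -123.1] y [41.2 71. ] z [22.  31.5 35.7]
scene handle 50 x [-49.1 -32.5] y [14.1 30.4] z [52.  62.8 67.3]
top fin 57 x [-137.1 -118.5] y [45.5 73.1] z [23.6 30.2 35.2]
top handle 39 x [-45. -28.] y [16.1 30.5] z [53.  62.6 70.9]
(np.float64(2.9411829319921914), np.float64(0.5158012405738921))
```

View pics/t12c.png

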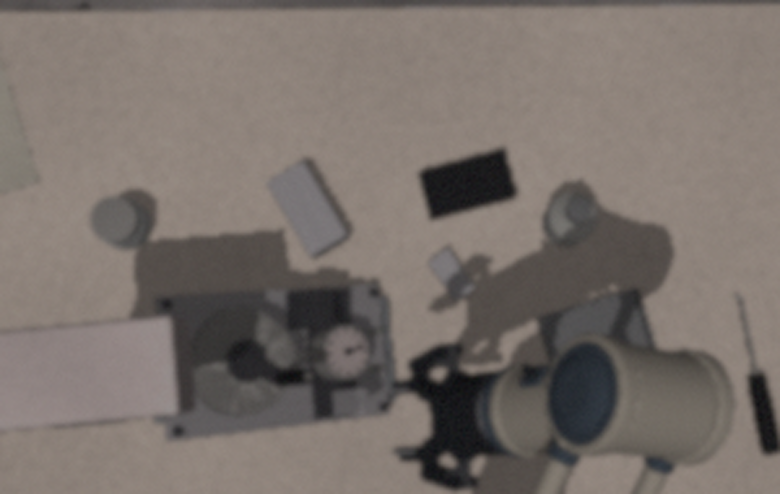

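```bash
python3 -c "
from rig import *
print(finish_job())"
```

```text
the job is handed in; nothing more can be done
None
```

The job was handed in at about 30 s of the 72 s allowed, with the gripper clear of everything.

- **Keeper:** I lifted it off the deck and stood it upright in the grey tray. In the last scene pictures it was standing there.
- **Gauge:** I slid it up to its stop. It had moved about 39 mm, the ear met the stop with no gap, and it did not move further under about 21 N. The last depth readings put the fin in the same place.
- **Finding the high spot:** I cranked from about -28° to 173°, past the highest spot. The needle stood at about 1.1 rad on the plain rim and peaked at about 2.98 rad. That is roughly 6 mm, so this is the high spot and not the 3 mm bump. I did not go on round to the lower bump. Matching readings on either side put the peak at a crank angle of about 147.6°.
- **Where it was left:** I let go at about 148.4°. The needle still read about 2.94 rad after release.
- **Checks that disagreed:**
  - Lit and shaded views of the needle differ by up to about 0.1 rad.
  - Camera estimates of the handle after release ran from about 148° to 150°. The disc may therefore be 1 to 2° past the exact peak, where the rim is nearly flat.
- **Other objects:** the last pictures show no sign that the bottle, jar, driver, case or loose blocks moved. I judged this by eye and did not measure it.

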